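Count loose bottle caps out of the tray, one at a time

TASK

Count the three loose purple screw caps out of the metal counting tray: with the fingertips, gently push them along the deck and through the gate one at a time, each dropping through the slot into the blue catch box before the next one comes between the blue lips of the gate. Slide the caps only, never pinch them or pick them up, and leave the small brown bottle on the tray and the tip box and tube rack beside it as they stand.

Things in the scene. Friction and masses are not known exactly. Their poses are not given: they have to be found in the camera images.
- tray: Fixed metal counting tray on four legs, at any heading. Origin on the bench under its middle, z up, +x along the deck to the gate, y to the left. Deck: flat, upper face 75 mm above the bench, x -123 to 110, y -117 to 117 mm; 3 mm rims stand 15 mm above it on three sides; the fourth side (x 107 to 110 mm) is a fence 16 mm high with the gate in its middle.
- gate (a point): Middle of the gate at deck level, on the edge where the deck ends and the slot begins (tray x 110 mm); axes as the tray's, x leads out through the gate. The gate is 36 mm wide. A cap falls into the slot once its centre is past this edge; the finger behind it need not enter the gate.
- lips (a point): Point on the deck midway between the free ends of the gate's two blue lips (tray x 82 mm). The lips, 2 mm thick and 16 mm high, run at 45 degrees from the gate's edges back to these ends, 88 mm apart, and guide a cap in. A cap whose centre is beyond this point is between the lips.
- slot (a point): Middle of the slot, at deck level: an opening 44 mm wide (y) and 50 mm long (x) right behind the gate, with the clear blue catch box hung under it.
- box_floor (a point): Middle of the catch box's floor, 16 mm above the bench; the box is inside 60 mm long (x), 80 mm wide (y), and 59 mm deep below the deck.
- bottle: Small capped brown sample bottle standing loose on the deck in the rear left corner (seen towards the gate), 25 mm diameter, 42 mm high, 30 g; origin at the centre of its underside, z up. Stays put.
- tipbox: Pipette tip box, white base and yellow top, loose on the bench beside the tray, 82 x 122 x 56 mm (x, y, z), origin at the centre of its underside. Stays put.
- tuberack: Blue tube rack with a few small green-capped tubes, loose on the bench on the other side of the tray, 86 x 130 mm, 45 mm high, origin at the centre of its underside. Stays put.
- cap1: Loose purple ribbed plastic screw cap lying flat on the deck, 28 mm diameter, 14 mm high, 11 to 18 g, all three alike; origin at the centre of its underside, z up. Starts in the left half of the deck, towards the gate (left and right as seen towards the gate), with at least 38 mm of clear deck between it and the rims, 10 mm to the lips and the bottle.
- cap2: Loose purple ribbed plastic screw cap lying flat on the deck, 28 mm diameter, 14 mm high, 11 to 18 g, all three alike; origin at the centre of its underside, z up. Starts in the rear half of the deck, near the middle line (left and right as seen towards the gate), with at least 38 mm of clear deck between it and the rims, 10 mm to the lips and the bottle.
- cap3: Loose purple ribbed plastic screw cap lying flat on the deck, 28 mm diameter, 14 mm high, 11 to 18 g, all three alike; origin at the centre of its underside, z up. Starts in the right half of the deck, towards the gate (left and right as seen towards the gate), with at least 38 mm of clear deck between it and the rims, 10 mm to the lips and the bottle.
Not all that is in view belongs to the job. Leave any orange look-alike of the cap3 alone.

How it is judged:
By the outcome, as a careful person would: the job done as asked, in the order asked, and still so for the second after the job is handed in, with the robot touching nothing.
It also fails if it takes over 67 s, if anything falls off the work surface, if the arm or the gripper's body presses on something with over 40 N, if the wrist force passes 120 N, or if a joint passes its speed limit or range.

ROBOT

A 6-joint arm with a two-finger parallel gripper is mounted at the origin on the work surface. World frame = base frame: x ahead of the robot, y to its left, z up, the work surface at z = 0. Lengths are in m, angles in rad, forces in N, time in s.
With the tool pointing down it reaches from about 0.35 to 0.775 m from the base axis. Payload 5.5 kg.
Tool frame: the origin (TCP) lies at the very end of the fingers, on their centre line; the grasp point (between the pads) lies 19 mm behind it; z points along the fingers, x is the direction in which the jaws open and shut, and the axes are right-handed (so a half turn about z gives the same grasp; the last joint's range is limited). The gripper opens to 85 mm and grips with 20 to 120 N. Pads are 22 mm wide; open, the fingers measure 114 mm over their backs; the gripper's body (76 mm by 85 mm) begins 54 mm behind the grasp point. The pads swing forward as they close: fully open they stand 13 mm farther back than shut.
Start: joints at [0.983, 0.313, 0.046, 1.304, 0, 1.431], TCP at [0.249, 0.518, 0.201] pointing down, gripper open.
Joint ranges: [-2.76, 2.76], [-0.86, 1.69], [-1.03, 1.26], [-2.2, 2.34], [-1.47, 1.5], [-3.14, 3.14]. Speed limits (rad/s): [2.57, 2.57, 3.14, 3.14, 3.14, 3.14].

INTERFACE

Orientations are given as a unit quaternion [w, x, y, z].
In Python, from workcell import env gives the robot as it stands.
- The arm moves only by the shell command python3 -m inch 'ROWS' [FORCE]. ROWS is JSON, a list of rows, each a list of 7 numbers: the turn, a rotation vector about the tool's x, y, z each as a share of 8 degrees, from -1 to 1, then the shift along the tool's x, y, z each as a share of 0.05 m, from -1 to 1, then the closure, from 0 (fully open) to 1 (shut). A call has 1 to 12 rows; each row shifts and turns the commanded pose from where the row before left it, along the tool's axes as they then stand; what a row does not reach is not made up. A row lasts 1/10 s, in which the tool goes at most 50 mm and 8.59 degrees, less where a joint would pass 70% of its speed; a pose out of reach is approached as far as the arm can. A call with a number of a shift or a turn outside -1 to 1 is refused whole. A call with a gripper value outside its range is refused whole. The fingers move at their own pace and stop on an object; FORCE is the grip in N (left out, the last holds). Time passes only in rows, so rows that do not move let the fingers close. It gives the time, the measured TCP pose, the force and the opening at its end, in the units of the state.
- env.get_state(): the state, without advancing time (a new reading comes with each control period).
- env.read_camera(name): name is "side" or "top"; returns the picture (400x640x3 uint8, red, green, blue); there is no depth.
- env.calibration(name): a dict with "fx", "fy", "cx", "cy" (pixels), "k1" (the pictures are not rectified: a ray, as slopes to the right and down, at radius r is drawn at 1 + k1 r^2 times it, then the intrinsics apply), "rvec" (rotation vector, rad) and "tvec" (3), from world to camera coordinates, as OpenCV has them. Camera axes: x right, y down, z forward; pixel columns grow to the right and rows downward; lengths in m; the calibration is good to about 2 mm. A picture is of the moment at which its call begins. calibration takes no time and is no camera call.
- env.hand_in(): hands the job in, once; it reports no verdict.
The state is a dict: "clock": time; "joint_pos": joint angles; "qvel": joint speeds; "tau": joint torques, N m; "tcp_pos": TCP position; "orientation": TCP orientation; "wrist_force": force on the tool from outside, world axes, zero at the start; "ft_torque": the same for the moment, N m; "finger_gap": finger opening in m.
Only numpy, scipy, OpenCV 4.12 (cv2) and the standard library are available. Lean on these libraries where they do the work, as an engineer would, in place of code of your own. Each camera call takes 0.05 s, during which the arm holds its last target.

## Working session

There is one attempt and no reset: what is moved stays moved. The work goes in short steps, Python scripts to look and compute and a shell command to move; the robot and the scene stay as the last step left them, time stands still between calls to the robot, and variables do not carry over. Pictures are saved under pics/ and viewed, and the job is handed in when it is done.

```bash
mkdir -p pics; ls
python3 - <<'E'
from workcell import env
import cv2
for n in("side","top"):
    cv2.imwrite(f"pics/{n}0.png",env.read_camera(n)[:,:,::-1]); print(n,env.calibration(n))
print(env.get_state())
E
```

```text
pics
side {'fx': 444.1292566298174, 'fy': 444.1292566298174, 'cx': 318.34902164086304, 'cy': 198.35624189166666, 'k1': -0.010562833542709186, 'rvec': array([ 2.32251084, -0.27225397,  0.09607838]), 'tvec': array([-0.56124472,  0.1455998 ,  0.85437748])}
top {'fx': 460.28498000934314, 'fy': 460.28498000934314, 'cx': 317.89962813677494, 'cy': 194.37763355115567, 'k1': -0.005005224883387339, 'rvec': array([ 2.12213463, -2.1429014 ,  0.19865567]), 'tvec': array([-0.01357961,  0.58776982,  0.84685224])}
{'clock': 0.1, 'joint_pos': array([9.83417981e-01, 3.13922581e-01, 4.50870127e-02, 1.30358989e+00,
       2.32117730e-05, 1.43123455e+00]), 'qvel': array([ 0.00082897, -0.00300561,  0.00252573, -0.00115617,  0.0008882 ,
       -0.00025814]), 'tau': array([ 3.04292269e-03, -4.81726527e+01,  2.99243367e+01,  1.27274415e-02,
       -5.11418091e-05,  5.15330669e-06]), 'tcp_pos': array([0.24867523, 0.51788895, 0.19989734]), 'orientation': array([ 3.22993890e-04,  8.46462492e-01,  5.32447732e-01, -7.47883812e-04]), 'wrist_force': array([ 0.19513815, -0.05011912,  0.40632745]), 'ft_torque': array([-0.02828869, -0.01331547, -0.01903779]), 'finger_gap': 0.08523547463027752}
```

View pics/side0.png

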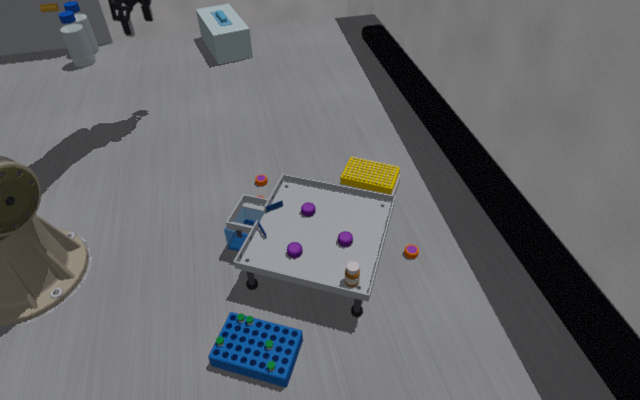

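View pics/top0.png

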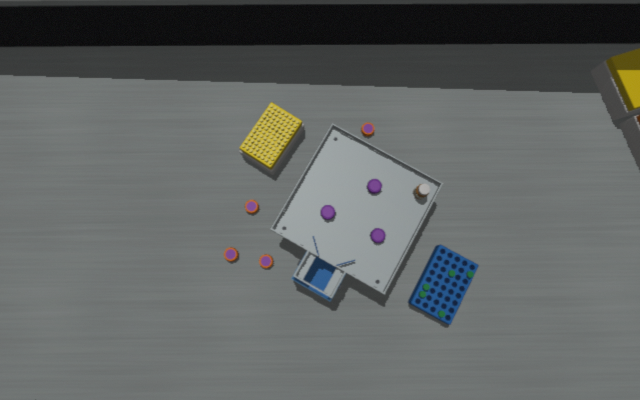

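Side picture: caps at (308,209), (345,239) and (294,250), gate facing the blue box at (245,220), bottle at (352,273). Top picture: caps at (374,186), (328,212) and (378,236), bottle at (423,190), gate at about (325,258). Orange look-alikes lie on the bench at (368,129), (252,207), (231,254) and (266,261).

```bash
cat > h.py <<'E'
import numpy as np, cv2
from workcell import env
def ray(n,uv):
    c=env.calibration(n); K=np.array([[c['fx'],0,c['cx']],[0,c['fy'],c['cy']],[0,0,1]])
    p=cv2.undistortPoints(np.array(uv,float).reshape(-1,1,2),K,np.array([c['k1'],0,0,0])).reshape(-1,2)
    R=cv2.Rodrigues(c['rvec'])[0]; d=np.c_[p,np.ones(len(p))]@R; o=-R.T@c['tvec']
    return o,d
def onplane(n,uv,z):
    o,d=ray(n,uv); return o+d*((z-o[2])/d[:,2])[:,None]
def proj(n,P):
    c=env.calibration(n); K=np.array([[c['fx'],0,c['cx']],[0,c['fy'],c['cy']],[0,0,1]])
    return cv2.projectPoints(np.array(P,float).reshape(-1,1,3),c['rvec'],c['tvec'],K,np.array([c['k1'],0,0,0]))[0].reshape(-1,2)
def blobs(im,lo,hi,amin=15):
    h=cv2.cvtColor(im,cv2.COLOR_RGB2HSV); m=cv2.inRange(h,np.array(lo),np.array(hi))
    n,l,s,c=cv2.connectedComponentsWithStats(m)
    return [(c[i],s[i,4]) for i in range(1,n) if s[i,4]>=amin]
PUR=((130,90,40),(165,255,255))
E
python3 - <<'E'
from h import *
for n in("top","side"):
    im=cv2.imread(f"pics/{n}0.png")[:,:,::-1].copy()
    for c,a in blobs(im,*PUR): print(n,c.round(1),a,onplane(n,[c],.089 if n=="top" else .084).round(4))
im=cv2.imread("pics/top0.png")
cv2.imwrite("pics/topc.png",cv2.resize(im[115:315,220:480],None,fx=3,fy=3,interpolation=cv2.INTER_CUBIC))
im=cv2.imread("pics/side0.png")
cv2.imwrite("pics/sidec.png",cv2.resize(im[160:320,210:410],None,fx=3.7,fy=3.7,interpolation=cv2.INTER_CUBIC))
E
```

```text
top [367.7 127.9] 62 [[ 0.7102 -0.1162  0.089 ]]
top [374.1 185.7] 152 [[ 0.5966 -0.1248  0.089 ]]
top [250.9 205.9] 66 [[0.5604 0.1061 0.089 ]]
top [327.5 211.9] 160 [[ 0.5477 -0.0365  0.089 ]]
top [377.6 235.1] 160 [[ 0.5036 -0.1282  0.089 ]]
top [230.1 253.8] 70 [[0.4721 0.1427 0.089 ]]
top [265.3 260.7] 72 [[0.4589 0.0782 0.089 ]]
side [260.5 177.7] 37 [[0.4713 0.0735 0.084 ]]
side [307.7 209.1] 159 [[ 0.5473 -0.0396  0.084 ]]
side [344.8 238.7] 186 [[ 0.5963 -0.1286  0.084 ]]
side [294.  249.6] 199 [[ 0.5029 -0.1317  0.084 ]]
side [411.4 248.9] 59 [[ 0.7033 -0.179   0.084 ]]
```

```bash
python3 - <<'E'
E
```

```text
(no output)
```

View pics/topc.png

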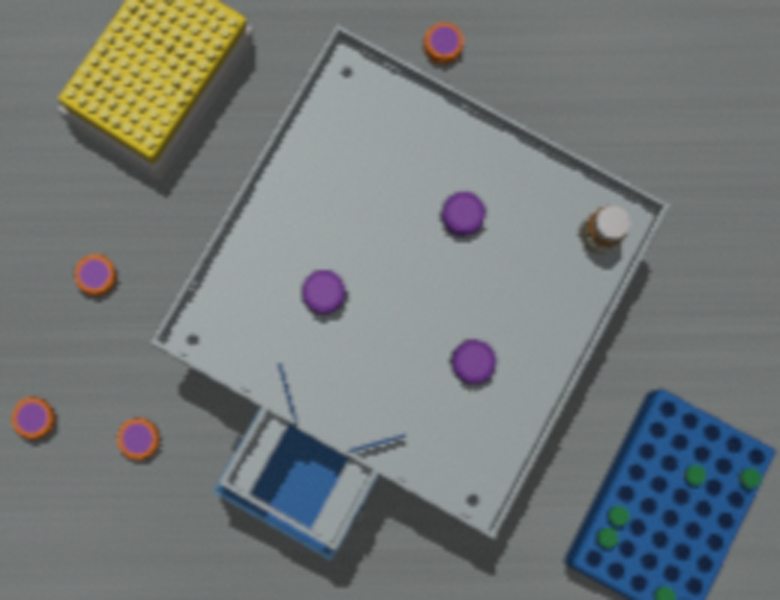

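View pics/sidec.png

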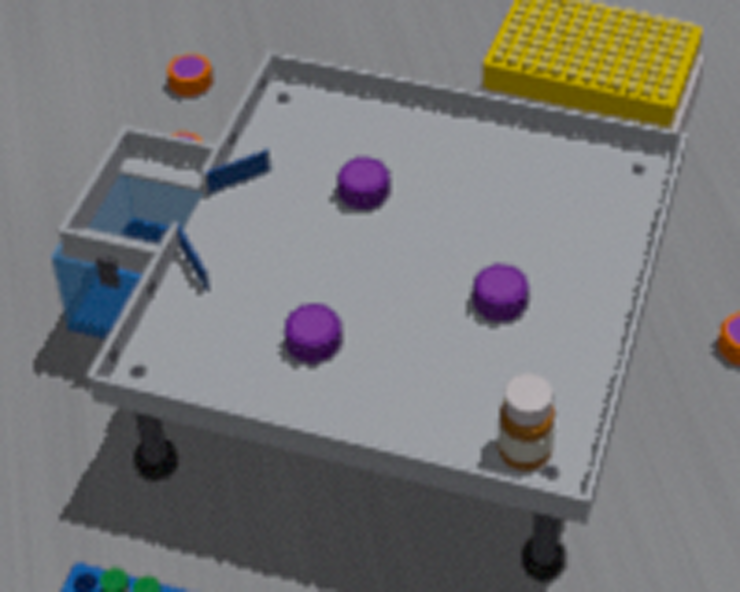

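Run:
```python
from h import *
c=np.array([[338,28],[666,206],[492,538],[153,343]])/3.+[220,115]-[0.33,0.33]
W=onplane("top",c,.090)[:,:2]; print(W.round(4))
# rear-right, rear-left, front-left, front-right in tray (outer)
T=np.array([[-123,-117],[-123,117],[110,117],[110,-117]])/1000.
M=np.c_[W]; 
Tc=T-T.mean(0);Wc=W-W.mean(0)
th=np.arctan2((Tc[:,0]*Wc[:,1]-Tc[:,1]*Wc[:,0]).sum(),(Tc*Wc).sum())
R=np.array([[np.cos(th),-np.sin(th)],[np.sin(th),np.cos(th)]])
o=W.mean(0)-R@T.mean(0); print("top",o,np.degrees(th),((W-o)@R*1000).round(1))
l=np.array([[279,364],[405,435]])/3.+[219.67,114.67]
print("lips ends",((onplane("top",l,.091)[:,:2]-o)@R*1000).round(1))
s=np.array([[272,55],[685,137],[590,515],[97,375]])/3.7+[209.73,159.73]
Ws=onplane("side",np.array([[272,55],[685,137]])/3.7+[209.73,159.73],.09)[:,:2]
print("side",Ws,((Ws-o)@R*1000).round(1))
C=np.array([[.5036,-.1282],[.5966,-.1248],[.5477,-.0365]])
Cs=np.array([[.5029,-.1317],[.5963,-.1286],[.5473,-.0396]])
print(((C-o)@R*1000).round(1),((Cs-o)@R*1000).round(1))
b=np.array([[613,222]])/3.+[219.67,114.67]; print("bottle",((onplane("top",b,.117)[:,:2]-o)@R*1000).round(1))
g=o+R@[.11,0]; print("gate",g, "dir",R[:,0])
s=env.get_state(); 
from scipy.spatial.transform import Rotation as Ro
q=s['orientation']; print(Ro.from_quat([*q[1:],q[0]]).as_matrix().round(3))
```

```text
[[ 0.7181 -0.0481]
 [ 0.5999 -0.2522]
 [ 0.3973 -0.1356]
 [ 0.5168  0.0688]]
top [ 0.55240055 -0.08852687] 149.88123719880508 [[-123.1 -118.1]
 [-123.2  117.8]
 [ 110.5  118.6]
 [ 109.8 -118.2]]
lips ends [[ 82.9 -44.4]
 [ 82.6  43.5]]
side [[ 0.51805069  0.06484888]
 [ 0.71813357 -0.05286738]] [[ 106.7 -115.4]
 [-125.5 -114. ]]
[[ 22.3  58.8]
 [-56.4   9.2]
 [ 30.2 -42.6]] [[ 21.2  62.2]
 [-58.1  12.6]
 [ 29.  -39.8]]
bottle [[-89.9  90.3]]
gate [ 0.45725196 -0.03332953] dir [-0.86498714  0.50179402]
[[ 0.433  0.901 -0.001]
 [ 0.901 -0.433 -0.001]
 [-0.002 -0.    -1.   ]]
```

Purple things that could be mistaken: the deck caps at top (374,186), (328,212) and (378,236) are pure purple. The bench look-alikes at (368,129), (252,207), (231,254) and (266,261) have orange rims, and the crop confirms this. I choose the three on the deck. By the description, cap1 is (378,236), cap2 is (374,186) and cap3 is (328,212).

Plan: hold the fingers at a fixed gap of about 10 mm so they form a cradle, and push along tool -y, tips about 5 mm above the deck.

```bash
cat > plan.py <<'E'
import sys
from h import *
from scipy.spatial.transform import Rotation as Ro
O=np.array([.5524,-.0885]); TH=np.radians(149.9)
R2=np.array([[np.cos(TH),-np.sin(TH)],[np.sin(TH),np.cos(TH)]])
def tw(x,y): return O+R2@np.array([x,y])/1000
def wt(p): return (np.asarray(p)[...,:2]-O)@R2*1000
def caps():
    im=env.read_camera("top"); 
    for c,a in blobs(im,*PUR,amin=8): print("pur",c.round(0),a,wt(onplane("top",[c],.0875))[0].round(1))
    return im
def plan(x,y,z,phi):
    s=env.get_state(); q=s['orientation']; M=Ro.from_quat([*q[1:],q[0]]).as_matrix()
    yaw=np.degrees(np.arctan2(M[1,0],M[0,0])); want=149.9+phi-90
    turn=-((want-yaw+180)%360-180)
    a=np.radians(want); X=np.array([np.cos(a),np.sin(a),0]);Y=np.array([np.sin(a),-np.cos(a),0])
    d=np.r_[tw(x,y),z]-s['tcp_pos']
    print("t",s['clock'],"tcp tray",wt(s['tcp_pos']).round(1),"z",s['tcp_pos'][2].round(4),"gap",round(s['finger_gap'],4),"F",s['wrist_force'].round(1))
    print("tilt",M[:,2].round(4),"turn/8deg",round(turn/8,2),"shift/50mm after turn",round(d@X/.05,2),round(d@Y/.05,2),round(-d[2]/.05,2))
if __name__=="__main__": plan(*map(float,sys.argv[1:5]))
E
python3 plan.py 2 84 0.15 -52
```

```text
t 0.1 tcp tray [ 566.9 -372.3] z 0.1999 gap 0.0852 F [ 0.2 -0.1  0.4]
tilt [-9.0e-04 -1.3e-03 -1.0e+00] turn/8deg 7.06 shift/50mm after turn 3.28 14.15 1.0
```

```bash
python3 -m inch '[[0,0,0.88,0,0,0,0.88],[0,0,0.88,0,0,0,0.88],[0,0,0.88,0,0,0,0.88],[0,0,0.88,0,0,0,0.88],[0,0,0.88,0,0,0,0.88],[0,0,0.88,0,0,0,0.88],[0,0,0.88,0,0,0,0.88],[0,0,0.88,0,0,0,0.88],[0,0,0,0,0,0,0.88]]' 20 && python3 -m inch '[[0,0,0,0.1,0.5,0,0.88],[0,0,0,0.1,0.6,0,0.88],[0,0,0,0.1,0.6,0,0.88],[0,0,0,0.1,0.6,0,0.88],[0,0,0,0.1,0.6,0,0.88],[0,0,0,0.1,0.6,0,0.88],[0,0,0,0.1,0.6,0,0.88],[0,0,0,0.1,0.6,0,0.88],[0,0,0,0.1,0.6,0,0.88],[0,0,0,0.1,0.6,0,0.88],[0,0,0,0.1,0.6,0,0.88],[0,0,0,0.1,0.6,0,0.88]]' && python3 plan.py 2 84 0.15 -52
```

```text
clock: 1.0
tcp_pos: [0.2488, 0.5181, 0.2002]
orientation: [0.0, 0.998, 0.07, -0.0]
wrist_force: [0.5, 0.4, 0.2]
finger_gap: 0.0101
clock: 2.2
tcp_pos: [0.358, 0.174, 0.2006]
orientation: [-0.0, 0.997, 0.072, 0.0]
wrist_force: [1.0, 1.0, -1.1]
finger_gap: 0.0101
t 2.2 tcp tray [ 299.9 -129.6] z 0.2006 gap 0.0101 F [ 1.   1.  -1.1]
tilt [ 0.e+00  1.e-04 -1.e+00] turn/8deg 0.04 shift/50mm after turn 2.06 7.03 1.01
```

```bash
python3 -m inch '[[0,0,0,0.17,0.58,0,0.88],[0,0,0,0.17,0.58,0,0.88],[0,0,0,0.17,0.58,0,0.88],[0,0,0,0.17,0.58,0,0.88],[0,0,0,0.17,0.58,0,0.88],[0,0,0,0.17,0.58,0,0.88],[0,0,0,0.17,0.58,0,0.88],[0,0,0,0.17,0.58,0,0.88],[0,0,0,0.17,0.58,0,0.88],[0,0,0,0.17,0.58,0,0.88],[0,0,0,0.17,0.58,0,0.88],[0,0,0.04,0.17,0.58,0,0.88]]' && python3 -m inch '[[0,0,0,0,0,0.33,0.88],[0,0,0,0,0,0.34,0.88],[0,0,0,0,0,0.34,0.88],[0,0,0,0,0,0,0.88]]' && python3 plan.py 2 84 0.15 -52
python3 - <<'E'
from plan import *
im=caps(); cv2.imwrite("pics/t1.png",cv2.resize(im[115:315,220:480],None,fx=3,fy=3,interpolation=cv2.INTER_CUBIC)[:,:,::-1])
im=env.read_camera("side");cv2.imwrite("pics/s1.png",cv2.resize(im[160:320,210:410],None,fx=3.7,fy=3.7,interpolation=cv2.INTER_CUBIC)[:,:,::-1])
E
```

```text
clock: 3.4
tcp_pos: [0.5077, -0.1563, 0.2005]
orientation: [-0.0, 0.998, 0.069, -0.0]
wrist_force: [0.3, -0.6, 0.1]
finger_gap: 0.0104
clock: 3.8
tcp_pos: [0.5057, -0.1545, 0.1477]
orientation: [-0.001, 0.998, 0.068, -0.002]
wrist_force: [-0.0, -0.4, -0.6]
finger_gap: 0.0104
t 3.8 tcp tray [ 7.3 80.5] z 0.1477 gap 0.0104 F [-0.  -0.4 -0.6]
tilt [-0.0045  0.0023 -1.    ] turn/8deg -0.01 shift/50mm after turn 0.04 0.12 -0.05
pur [368. 128.] 61 [-150.8  -55.4]
pur [374. 186.] 154 [-56.7   9.4]
pur [251. 206.] 66 [  90.5 -172.7]
pur [328. 212.] 160 [ 29.9 -42.7]
pur [378. 235.] 161 [22.1 59. ]
pur [230. 254.] 70 [ 185.5 -160. ]
pur [265. 261.] 73 [164.6 -97.5]
```

View pics/t1.png

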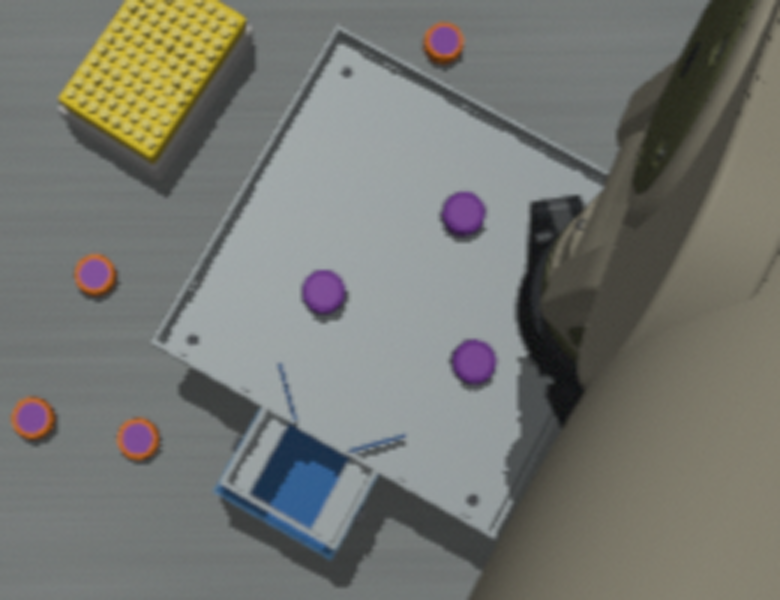

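View pics/s1.png

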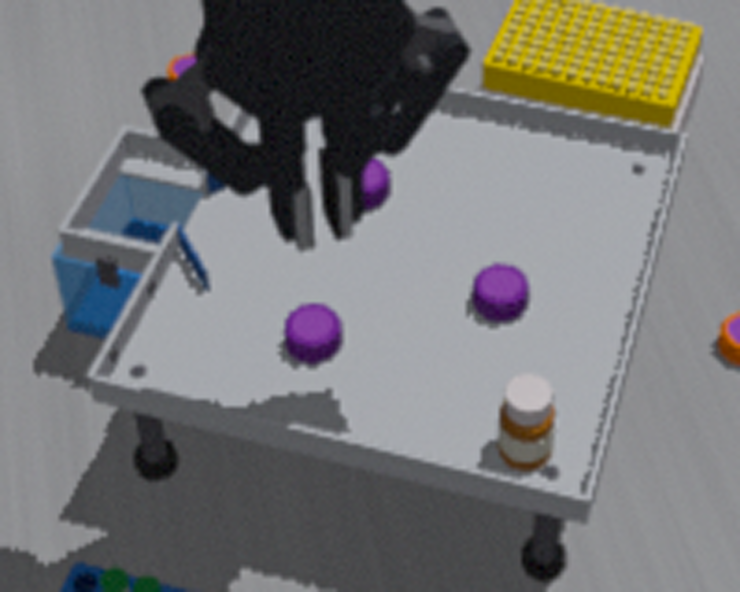

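```bash
python3 plan.py 2 84 0.15 -52
```

```text
t 3.9 tcp tray [ 5.7 80.2] z 0.1502 gap 0.0103 F [ 0.5 -1.4  0.8]
tilt [-8.e-04  5.e-04 -1.e+00] turn/8deg -0.01 shift/50mm after turn 0.01 0.11 0.0
```

```bash
python3 - <<'E'
from plan import *
s=env.get_state(); p=s['tcp_pos']; print((proj("side",p)-[209.73,159.73])*3.7)
E
python3 -m inch '[[0,0,0,0,0.11,0,0.88],[0,0,0,0,0,0.3,0.88],[0,0,0,0,0,0.3,0.88],[0,0,0,0,0,0.3,0.88],[0,0,0,0,0,0.3,0.88],[0,0,0,0,0,0.16,0.88],[0,0,0,0,0,0,0.88],[0,0,0,0,0,0,0.88]]' && python3 plan.py 2 84 0.081 -52
python3 - <<'E'
from plan import *
im=env.read_camera("side");cv2.imwrite("pics/s2.png",cv2.resize(im[160:320,210:410],None,fx=3.7,fy=3.7,interpolation=cv2.INTER_CUBIC)[:,:,::-1])
E
```

```text
[[323.32198871 274.03140234]]
clock: 4.7
tcp_pos: [0.5088, -0.1609, 0.083]
orientation: [0.0, 0.998, 0.067, 0.0]
wrist_force: [0.4, 0.3, 0.5]
finger_gap: 0.0101
t 4.7 tcp tray [ 1.4 84.5] z 0.083 gap 0.0101 F [0.4 0.3 0.5]
tilt [ 1.e-03 -4.e-04 -1.e+00] turn/8deg -0.02 shift/50mm after turn -0.0 -0.02 0.04
```

View pics/s2.png

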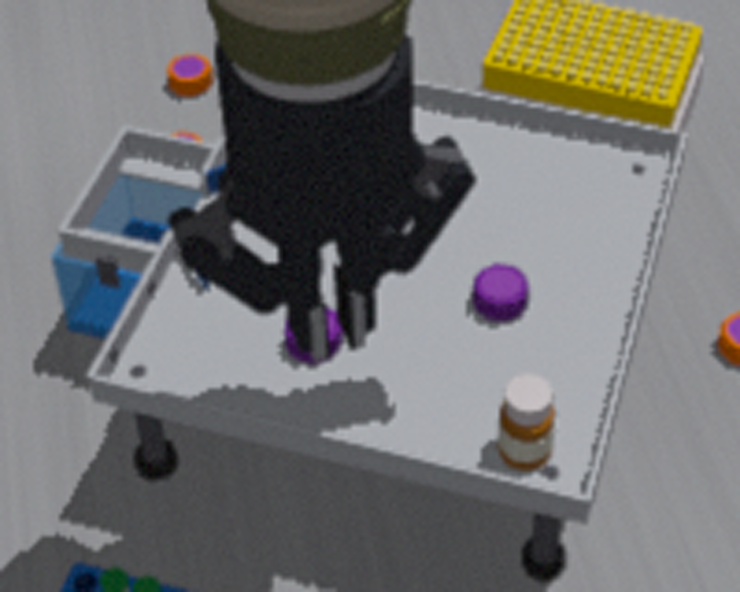

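Run:
```python
from plan import *
s=env.get_state(); p=s['tcp_pos']; q=s['orientation']; M=Ro.from_quat([*q[1:],q[0]]).as_matrix()
for off in ([0,0,0],[0,0,-.01],[.005,.011,0],[-.005,.011,0],[-.005,.011,-.01],[.005,-.011,0],[.005,.011,-.01]): print(off,((proj("side",p+M@off)-[209.73,159.73])*3.7).round(0))
```

```text
[0, 0, 0] [[336. 379.]]
[0, 0, -0.01] [[335. 365.]]
[0.005, 0.011, 0] [[355. 394.]]
[-0.005, 0.011, 0] [[334. 400.]]
[-0.005, 0.011, -0.01] [[333. 386.]]
[0.005, -0.011, 0] [[339. 358.]]
[0.005, 0.011, -0.01] [[354. 380.]]
```

Run:
```python
from plan import *
s=env.get_state(); p=s['tcp_pos']; q=s['orientation']; M=Ro.from_quat([*q[1:],q[0]]).as_matrix()
im=env.read_camera("top"); cv2.imwrite("pics/t3.png",cv2.resize(im[115:315,270:530],None,fx=3,fy=3,interpolation=cv2.INTER_CUBIC)[:,:,::-1])
im=env.read_camera("side"); cv2.imwrite("pics/s3.png",cv2.resize(im[200:280,250:350],None,fx=7.5,fy=7.5,interpolation=cv2.INTER_CUBIC)[:,:,::-1])
for off in ([0,0,0],[.05,0,-.06],[-.05,0,-.06],[0,0,-.12]): print(off,((proj("top",p+M@off)-[269.67,114.67])*3).round(0),((proj("side",p+M@off)-[250,200])*7.5).round(0))
for c in "top","side":
    k=env.calibration(c); R=cv2.Rodrigues(k['rvec'])[0]; print(-R.T@k['tvec'])
```

```text
[0, 0, 0] [[375. 353.]] [[380. 466.]]
[0.05, 0, -0.06] [[378. 259.]] [[583. 230.]]
[-0.05, 0, -0.06] [[408. 430.]] [[145. 359.]]
[0, 0, -0.12] [[413. 332.]] [[354. 100.]]
[ 0.42911325 -0.0108635   0.93731546]
[ 0.44056541 -0.63045262  0.68890306]
```

View pics/t3.png

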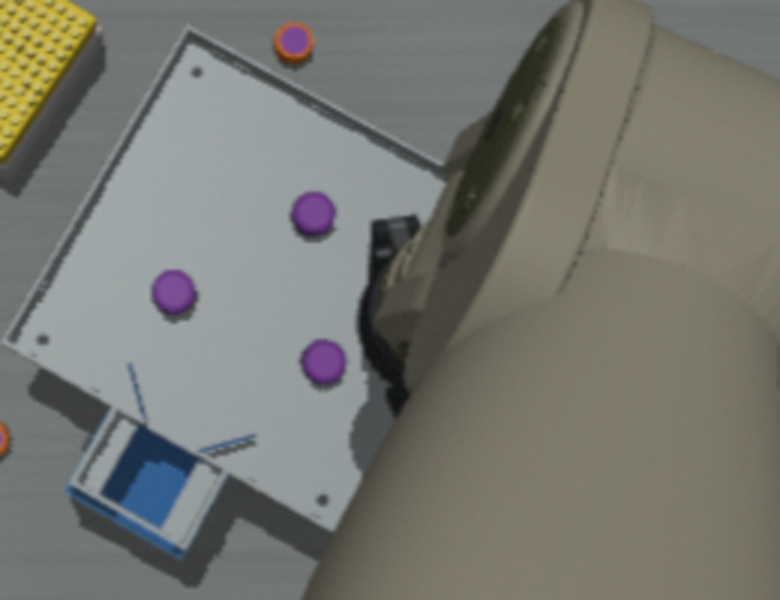

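View pics/s3.png

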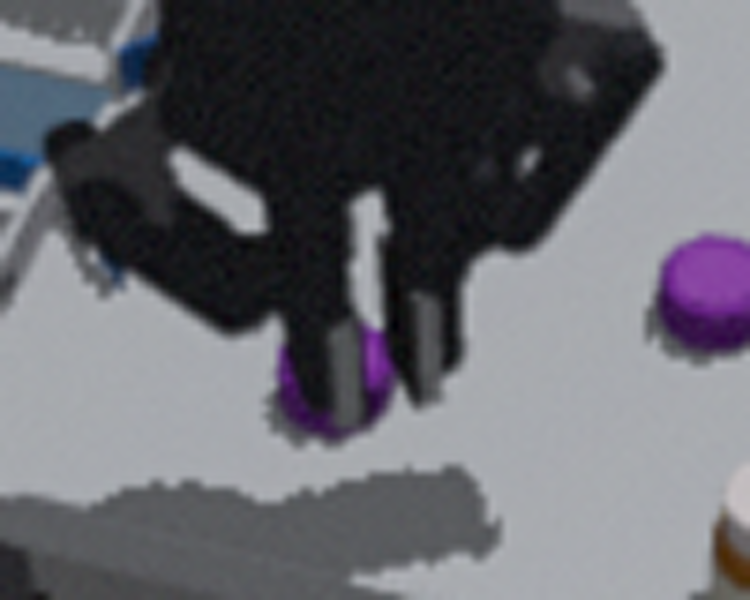

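The shadow gap and the pad ends at side (345,425)/(425,400) in the crop suggest the tips stand noticeably higher than the reported TCP. I'll lower in small steps and feel for the deck.

```bash
python3 -m inch '[[0,0,0,0,0,0.06,0.88],[0,0,0,0,0,0,0.88],[0,0,0,0,0,0,0.88]]'; python3 -m inch '[[0,0,0,0,0,0.04,0.88],[0,0,0,0,0,0,0.88],[0,0,0,0,0,0,0.88]]'; python3 -m inch '[[0,0,0,0,0,0.04,0.88],[0,0,0,0,0,0,0.88],[0,0,0,0,0,0,0.88]]'
```

```text
clock: 5.15
tcp_pos: [0.5082, -0.1606, 0.0792]
orientation: [-0.0, 0.998, 0.067, 0.0]
wrist_force: [-0.1, -0.7, -0.5]
finger_gap: 0.01
clock: 5.45
tcp_pos: [0.5082, -0.1606, 0.0771]
orientation: [-0.0, 0.998, 0.067, -0.0]
wrist_force: [-0.4, 0.1, -0.8]
finger_gap: 0.0101
clock: 5.75
tcp_pos: [0.5082, -0.1606, 0.0751]
orientation: [-0.0, 0.998, 0.067, -0.0]
wrist_force: [-0.0, -0.9, 0.2]
finger_gap: 0.0101
```

```bash
python3 -m inch '[[0,0,0,0,0,0.04,0.88],[0,0,0,0,0,0,0.88],[0,0,0,0,0,0,0.88]]'
python3 - <<'E'
from plan import *
s=env.get_state(); p=s['tcp_pos']; q=s['orientation']; M=Ro.from_quat([*q[1:],q[0]]).as_matrix()
im=env.read_camera("side"); cv2.imwrite("pics/s4.png",cv2.resize(im[200:280,250:350],None,fx=7.5,fy=7.5,interpolation=cv2.INTER_CUBIC)[:,:,::-1])
print(s['wrist_force'],p)
E
```

```text
clock: 6.05
tcp_pos: [0.5082, -0.1606, 0.0731]
orientation: [-0.0, 0.998, 0.067, -0.0]
wrist_force: [0.3, -0.3, -0.1]
finger_gap: 0.0103
[ 0.31036628 -0.34749572 -0.09844603] [ 0.50821157 -0.16055698  0.07308315]
```

View pics/s4.png

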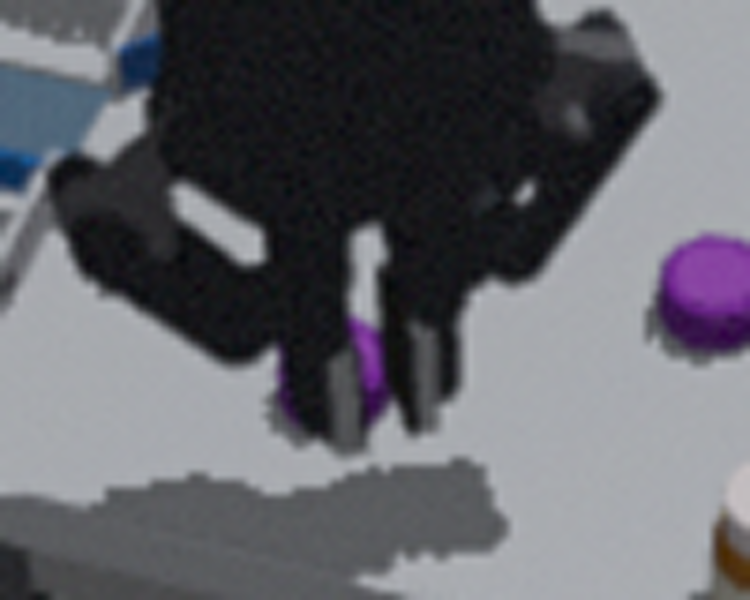

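No contact at nominal 0.073, so the tips do sit higher than reported. I'll continue down carefully, watching the force.

```bash
for i in 1; do python3 -m inch '[[0,0,0,0,0,0.05,0.88],[0,0,0,0,0,0.05,0.88],[0,0,0,0,0,0,0.88]]'; done;  python3 -m inch '[[0,0,0,0,0,0.04,0.88],[0,0,0,0,0,0,0.88]]'; python3 -m inch '[[0,0,0,0,0,0.04,0.88],[0,0,0,0,0,0,0.88]]';python3 - <<'E'
from plan import *
s=env.get_state(); p=s['tcp_pos']; q=s['orientation']; M=Ro.from_quat([*q[1:],q[0]]).as_matrix()
im=env.read_camera("side"); cv2.imwrite("pics/s5.png",cv2.resize(im[200:280,250:350],None,fx=7.5,fy=7.5,interpolation=cv2.INTER_CUBIC)[:,:,::-1])
print(s['wrist_force'],p)
E
```

```text
clock: 6.4
tcp_pos: [0.5079, -0.1604, 0.0677]
orientation: [-0.0, 0.998, 0.067, -0.0]
wrist_force: [0.2, 0.9, -0.3]
finger_gap: 0.0101
clock: 6.6
tcp_pos: [0.5081, -0.1605, 0.0659]
orientation: [-0.0, 0.998, 0.067, -0.0]
wrist_force: [1.1, -0.0, -0.5]
finger_gap: 0.0105
clock: 6.8
tcp_pos: [0.5081, -0.1606, 0.064]
orientation: [-0.0, 0.998, 0.067, -0.0]
wrist_force: [-0.3, -0.3, -1.2]
finger_gap: 0.0104
[-0.28809805 -0.25348681 -1.16351441] [ 0.50814245 -0.16056497  0.06395879]
```

View pics/s5.png

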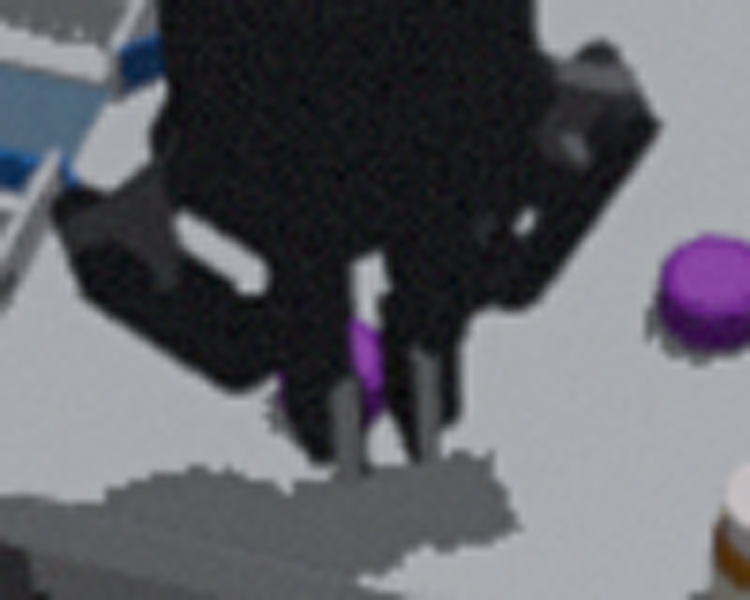

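```bash
python3 -m inch '[[0,0,0,0,0,0.04,0.88],[0,0,0,0,0,0,0.88]]' | grep -E "tcp|wrist"; python3 -m inch '[[0,0,0,0,0,0.04,0.88],[0,0,0,0,0,0,0.88]]'| grep -E "tcp|wrist"; python3 -m inch '[[0,0,0,0,0,0.04,0.88],[0,0,0,0,0,0,0.88]]'| grep -E "tcp|wrist"
python3 - <<'E'
from plan import *
im=env.read_camera("side"); cv2.imwrite("pics/s6.png",cv2.resize(im[200:280,250:350],None,fx=7.5,fy=7.5,interpolation=cv2.INTER_CUBIC)[:,:,::-1])
E
```

```text
tcp_pos: [0.5081, -0.1605, 0.0619]
wrist_force: [-0.3, -0.4, -0.1]
tcp_pos: [0.5081, -0.1606, 0.0599]
wrist_force: [0.1, -0.0, 0.1]
tcp_pos: [0.5081, -0.1605, 0.0579]
wrist_force: [-0.6, 0.5, -0.1]
```

View pics/s6.png

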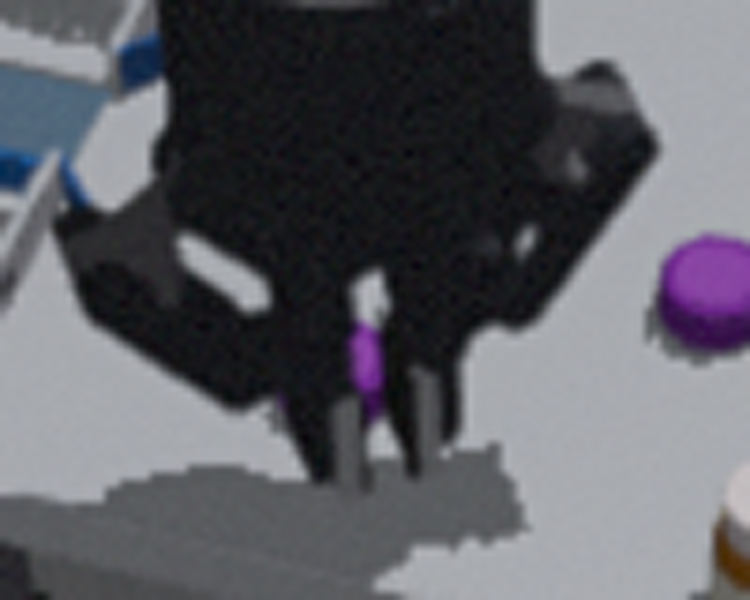

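```bash
for k in 1; do python3 -m inch '[[0,0,0,0,0,0.04,0.88],[0,0,0,0,0,0,0.88]]' | grep -E "tcp|wrist"; python3 -m inch '[[0,0,0,0,0,0.04,0.88],[0,0,0,0,0,0,0.88]]'| grep -E "tcp|wrist"; python3 -m inch '[[0,0,0,0,0,0.04,0.88],[0,0,0,0,0,0,0.88]]'| grep -E "tcp|wrist"; done
python3 - <<'E'
from plan import *
im=env.read_camera("side"); cv2.imwrite("pics/s7.png",cv2.resize(im[200:280,250:350],None,fx=7.5,fy=7.5,interpolation=cv2.INTER_CUBIC)[:,:,::-1])
E
```

```text
tcp_pos: [0.5081, -0.1605, 0.0559]
wrist_force: [-0.4, 0.3, 0.3]
tcp_pos: [0.5081, -0.1605, 0.0539]
wrist_force: [-0.5, -0.4, 1.0]
tcp_pos: [0.5081, -0.1605, 0.0519]
wrist_force: [0.5, -0.4, -0.0]
```

View pics/s7.png

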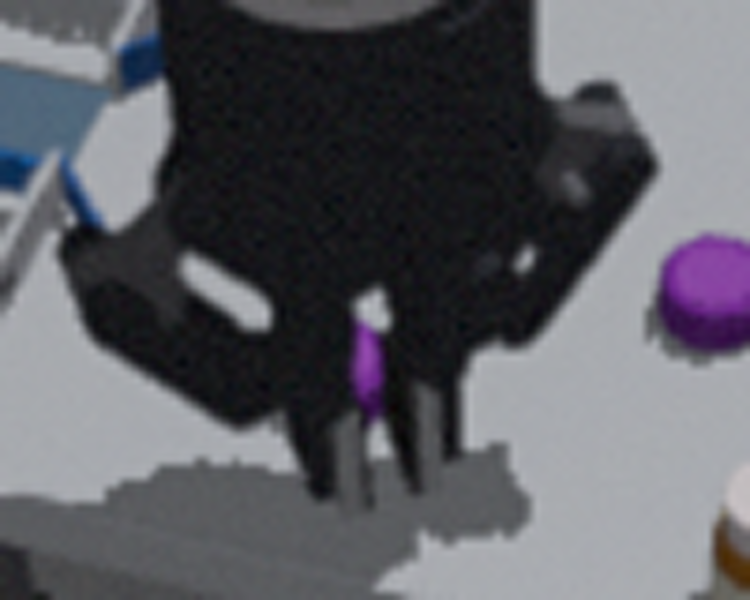

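Tips are at (353,508) and (427,492), against about 525 for the deck, so the real tip height is about TCP + 32 mm. I'll go down 4 mm more, then push.

```bash
python3 -m inch '[[0,0,0,0,0,0.04,0.88],[0,0,0,0,0,0,0.88]]' | grep -E "tcp|wrist"; python3 -m inch '[[0,0,0,0,0,0.04,0.88],[0,0,0,0,0,0,0.88]]'| grep -E "tcp|wrist"; python3 plan.py 2 84 0.048 -52;  python3 - <<'E'
from plan import *
im=caps()
E
```

```text
tcp_pos: [0.5081, -0.1605, 0.0499]
wrist_force: [0.9, -0.3, -0.5]
tcp_pos: [0.5081, -0.1605, 0.0479]
wrist_force: [-0.7, -0.2, 0.1]
t 8.55 tcp tray [ 2.2 84.5] z 0.0479 gap 0.0098 F [-0.7 -0.2  0.1]
tilt [-3.e-04  3.e-04 -1.e+00] turn/8deg -0.02 shift/50mm after turn 0.01 -0.01 -0.0
pur [368. 128.] 62 [-150.9  -55.3]
pur [374. 186.] 154 [-56.7   9.4]
pur [251. 206.] 66 [  90.5 -172.7]
pur [328. 212.] 161 [ 30.  -42.6]
pur [378. 235.] 160 [22.2 59.1]
pur [230. 254.] 70 [ 185.5 -160. ]
pur [265. 261.] 72 [164.7 -97.6]
```

```bash
python3 -m inch '[[0,0,0,0,-0.1,0,0.88],[0,0,0,0,-0.1,0,0.88],[0,0,0,0,-0.1,0,0.88],[0,0,0,0,-0.1,0,0.88],[0,0,0,0,-0.1,0,0.88],[0,0,0,0,0,0,0.88]]'  && python3 plan.py 2 84 0.048 -52;  python3 - <<'E'
from plan import *
im=caps(); cv2.imwrite("pics/t8.png",cv2.resize(im[115:315,270:530],None,fx=3,fy=3,interpolation=cv2.INTER_CUBIC)[:,:,::-1])
im=env.read_camera("side"); cv2.imwrite("pics/s8.png",cv2.resize(im[190:290,230:355],None,fx=6,fy=6,interpolation=cv2.INTER_CUBIC)[:,:,::-1])
E
```

```text
clock: 9.2
tcp_pos: [0.5047, -0.135, 0.0482]
orientation: [-0.0, 0.998, 0.068, -0.0]
wrist_force: [1.1, -1.0, -0.2]
finger_gap: 0.0101
t 9.2 tcp tray [18.  64.1] z 0.0482 gap 0.0101 F [ 1.1 -1.  -0.2]
tilt [-2.e-04  4.e-04 -1.e+00] turn/8deg -0.02 shift/50mm after turn 0.01 0.51 0.0
pur [368. 128.] 62 [-150.9  -55.3]
pur [374. 186.] 153 [-56.8   9.3]
pur [251. 206.] 66 [  90.5 -172.7]
pur [328. 212.] 160 [ 29.9 -42.7]
pur [367. 237.] 133 [35.  43.5]
pur [230. 254.] 70 [ 185.5 -160. ]
pur [265. 261.] 73 [164.6 -97.5]
```

View pics/t8.png

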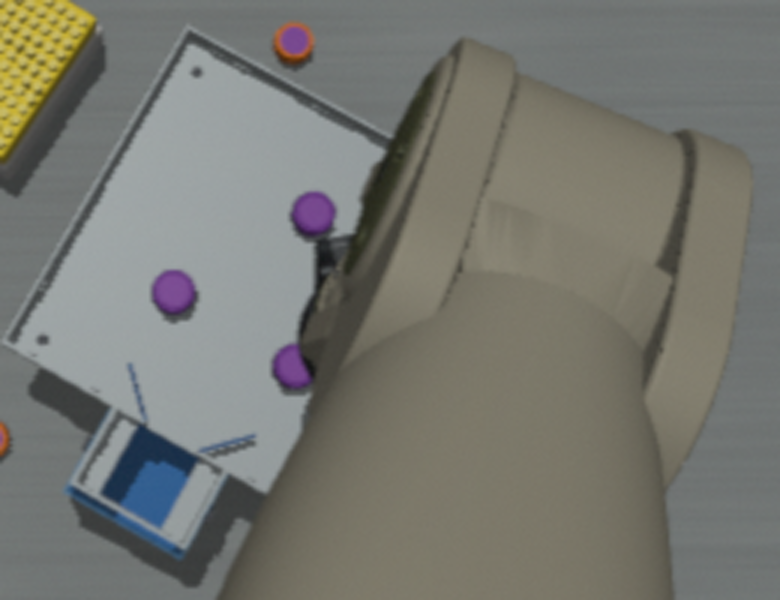

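View pics/s8.png

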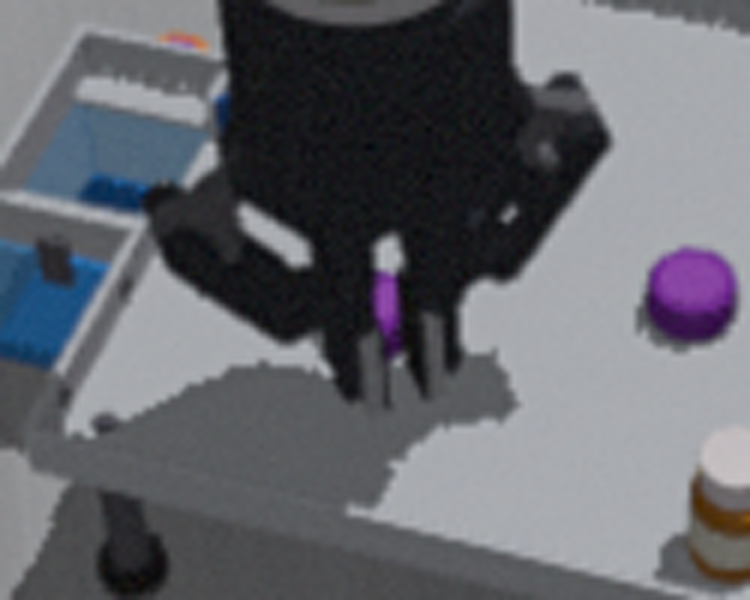

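The cap slides in the cradle; it moved from tray (22,59) to about (34,44). I'll continue.

```bash
python3 -m inch '[[0,0,0,0,-0.12,0,0.88],[0,0,0,0,-0.12,0,0.88],[0,0,0,0,-0.12,0,0.88],[0,0,0,0,-0.12,0,0.88],[0,0,0,0,-0.12,0,0.88],[0,0,0,0,-0.12,0,0.88],[0,0,0,0,-0.12,0,0.88],[0,0,0,0,-0.06,0,0.88],[0,0,0,0,0,0,0.88]]'  && python3 plan.py 2 84 0.048 -52;  python3 - <<'E'
from plan import *
im=caps(); cv2.imwrite("pics/t9.png",cv2.resize(im[115:315,270:530],None,fx=3,fy=3,interpolation=cv2.INTER_CUBIC)[:,:,::-1])
im=env.read_camera("side"); cv2.imwrite("pics/s9.png",cv2.resize(im[190:290,230:355],None,fx=6,fy=6,interpolation=cv2.INTER_CUBIC)[:,:,::-1])
E
```

```text
clock: 10.2
tcp_pos: [0.4988, -0.0907, 0.0482]
orientation: [-0.0, 0.998, 0.068, -0.0]
wrist_force: [0.0, -1.0, 0.1]
finger_gap: 0.0105
t 10.2 tcp tray [45.3 28.8] z 0.0482 gap 0.0105 F [ 0.  -1.   0.1]
tilt [-1.e-04  2.e-04 -1.e+00] turn/8deg -0.02 shift/50mm after turn 0.0 1.4 0.0
pur [368. 128.] 62 [-150.9  -55.3]
pur [251. 206.] 66 [  90.5 -172.7]
pur [328. 212.] 159 [ 29.8 -42.7]
pur [230. 254.] 70 [ 185.5 -160. ]
pur [265. 261.] 72 [164.5 -97.5]
```

View pics/t9.png

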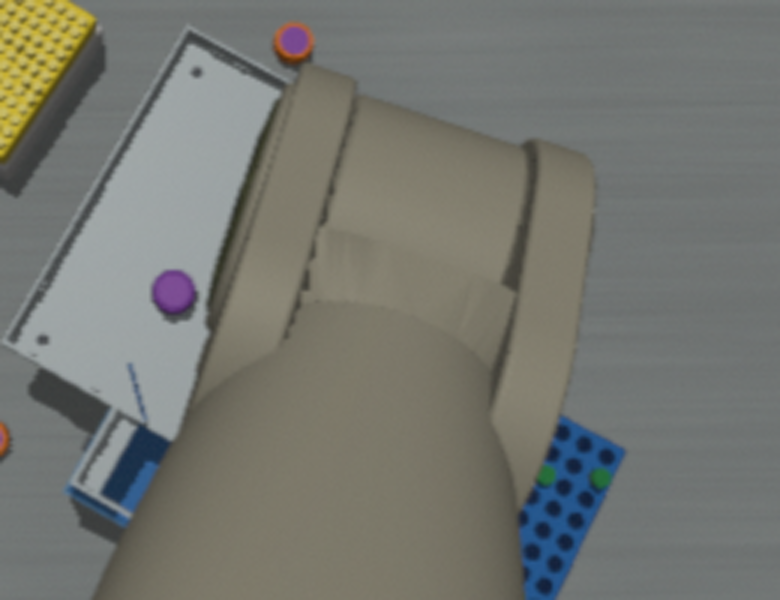

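View pics/s9.png

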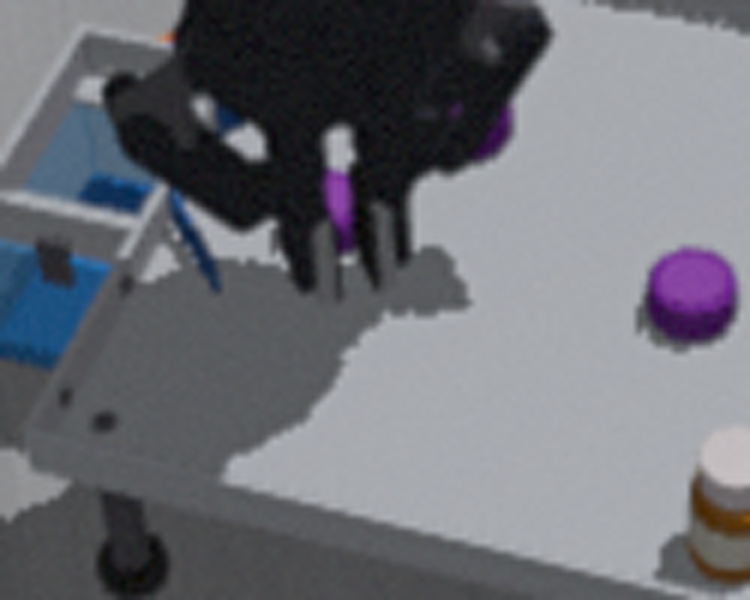

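```bash
python3 -m inch '[[0,0,0,0,-0.1,0,0.88],[0,0,0,0,-0.1,0,0.88],[0,0,0,0,0,0,0.88],[0,0,0,0,0.2,0,0.88],[0,0,0,0,0.3,0,0.88],[0,0,-0.9,0,0,0,0.88],[0,0,-0.9,0,0,0,0.88],[0,0,-0.9,0,0,0,0.88],[0,0,-0.9,0,0,0,0.88],[0,0,-0.9,0,0,0,0.88],[0,0,-0.9,0,0,0,0.88],[0,0,-0.9,0,0,0,0.88]]'  && python3 -m inch '[[0,0,-0.2,0,0,0,0.88]]' && python3 plan.py 34 2 0.048 0;  python3 - <<'E'
from plan import *
im=caps(); 
im=env.read_camera("side"); cv2.imwrite("pics/s10.png",cv2.resize(im[180:280,230:355],None,fx=6,fy=6,interpolation=cv2.INTER_CUBIC)[:,:,::-1])
for c,a in blobs(im,*PUR,amin=8): print("side pur",c.round(0),a,wt(onplane("side",[c],.084))[0].round(1))
E
```

```text
clock: 11.5
tcp_pos: [0.5013, -0.1077, 0.0482]
orientation: [0.0, 0.873, 0.487, 0.0]
wrist_force: [-0.2, 0.4, 1.2]
finger_gap: 0.01
clock: 11.6
tcp_pos: [0.5012, -0.1075, 0.0482]
orientation: [0.0, 0.867, 0.498, 0.0]
wrist_force: [-0.1, 0.3, -0.3]
finger_gap: 0.0098
t 11.6 tcp tray [34.7 42.1] z 0.0482 gap 0.0098 F [-0.1  0.3 -0.3]
tilt [ 3.e-04 -4.e-04 -1.e+00] turn/8deg -0.02 shift/50mm after turn 0.8 0.01 0.0
pur [368. 128.] 62 [-150.9  -55.3]
pur [251. 206.] 66 [  90.5 -172.7]
pur [328. 212.] 162 [ 30.1 -42.7]
pur [339. 241.] 153 [66.5  2. ]
pur [230. 254.] 70 [ 185.5 -160. ]
pur [265. 261.] 73 [164.6 -97.5]
side pur [259. 178.] 23 [153.7 -97.9]
side pur [308. 209.] 153 [ 28.7 -40. ]
side pur [345. 239.] 184 [-58.   12.6]
side pur [411. 249.] 59 [-176.     2.6]
```

View pics/s10.png

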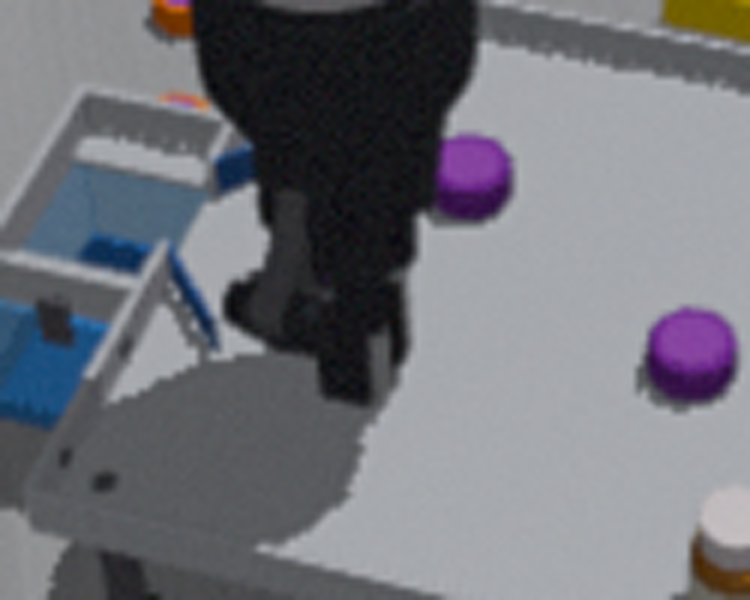

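Cap1 is at tray (66.5, 2), as planned. I'll move behind it and push toward the gate.

```bash
python3 -m inch '[[0,0,0,0.2,0,0,0.88],[0,0,0,0.2,0,0,0.88],[0,0,0,0.2,0,0,0.88],[0,0,0,0.22,0,0,0.88],[0,0,0,0,0,0,0.88],[0,0,0,0,-0.1,0,0.88],[0,0,0,0,-0.1,0,0.88],[0,0,0,0,-0.1,0,0.88],[0,0,0,0,-0.1,0,0.88],[0,0,0,0,-0.1,0,0.88],[0,0,0,0,-0.1,0,0.88],[0,0,0,0,0,0,0.88]]'  && python3 plan.py 92 0 0.048 0;  python3 - <<'E'
from plan import *
im=caps();cv2.imwrite("pics/t11.png",cv2.resize(im[115:315,220:480],None,fx=3,fy=3,interpolation=cv2.INTER_CUBIC)[:,:,::-1]) 
im=env.read_camera("side"); cv2.imwrite("pics/s11.png",cv2.resize(im[180:280,230:355],None,fx=6,fy=6,interpolation=cv2.INTER_CUBIC)[:,:,::-1])
E
```

```text
clock: 12.9
tcp_pos: [0.4948, -0.0552, 0.0482]
orientation: [-0.0, 0.867, 0.498, -0.0]
wrist_force: [0.8, -0.7, -0.1]
finger_gap: 0.0101
t 12.9 tcp tray [66.5  0.1] z 0.0482 gap 0.0101 F [ 0.8 -0.7 -0.1]
tilt [-5.e-04  3.e-04 -1.e+00] turn/8deg -0.02 shift/50mm after turn 0.0 -0.51 0.0
pur [368. 128.] 62 [-150.9  -55.3]
pur [251. 206.] 66 [  90.5 -172.7]
pur [230. 254.] 70 [ 185.5 -160. ]
pur [265. 261.] 73 [164.6 -97.5]
```

View pics/s11.png

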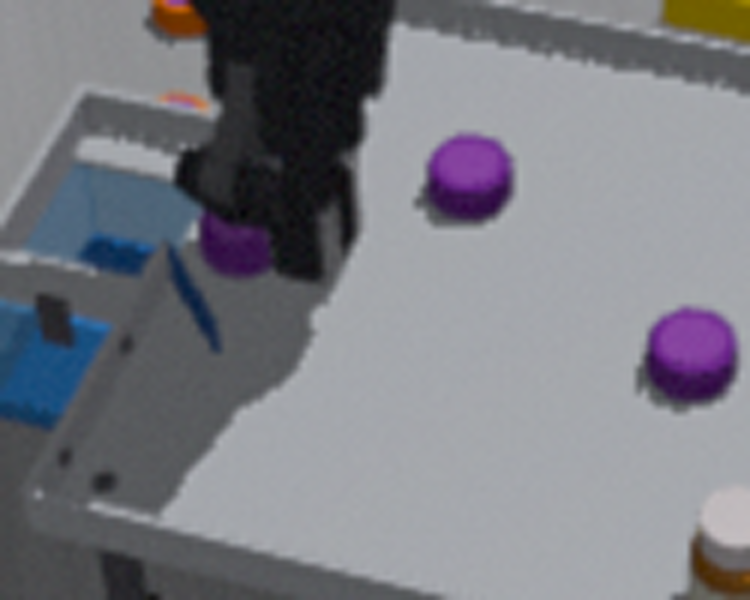

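View pics/t11.png

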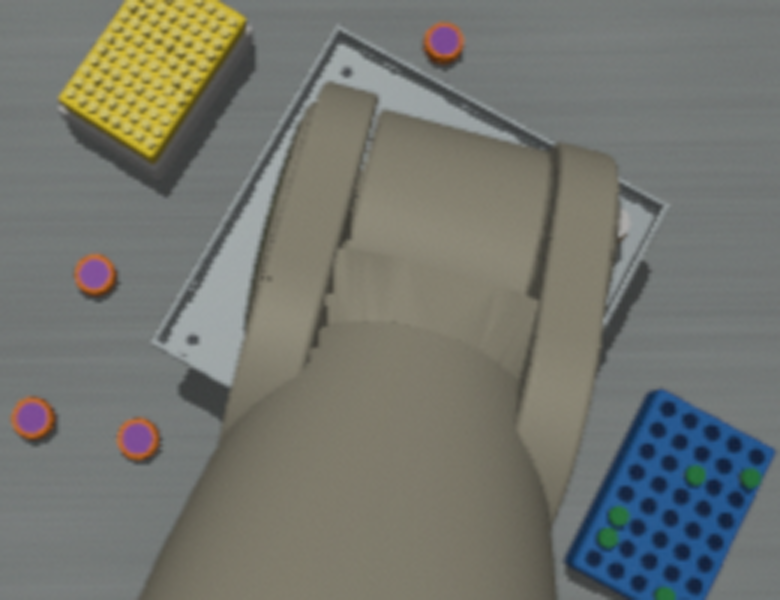

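```bash
python3 -m inch '[[0,0,0,0,-0.1,0,0.88],[0,0,0,0,-0.1,0,0.88],[0,0,0,0,-0.1,0,0.88],[0,0,0,0,-0.1,0,0.88],[0,0,0,0,-0.08,0,0.88],[0,0,0,0,0,0,0.88]]'  && python3 plan.py 92 0 0.048 0;  python3 - <<'E'
from plan import *
im=env.read_camera("side"); cv2.imwrite("pics/s12.png",cv2.resize(im[180:280,220:345],None,fx=6,fy=6,interpolation=cv2.INTER_CUBIC)[:,:,::-1])
E
```

```text
clock: 13.6
tcp_pos: [0.4742, -0.043, 0.0481]
orientation: [-0.0, 0.867, 0.498, -0.0]
wrist_force: [-1.4, 0.2, 0.0]
finger_gap: 0.0101
t 13.6 tcp tray [90.5 -0.1] z 0.0481 gap 0.0101 F [-1.4  0.2  0. ]
tilt [-6.e-04  3.e-04 -1.e+00] turn/8deg -0.02 shift/50mm after turn -0.0 -0.03 0.0
```

View pics/s12.png

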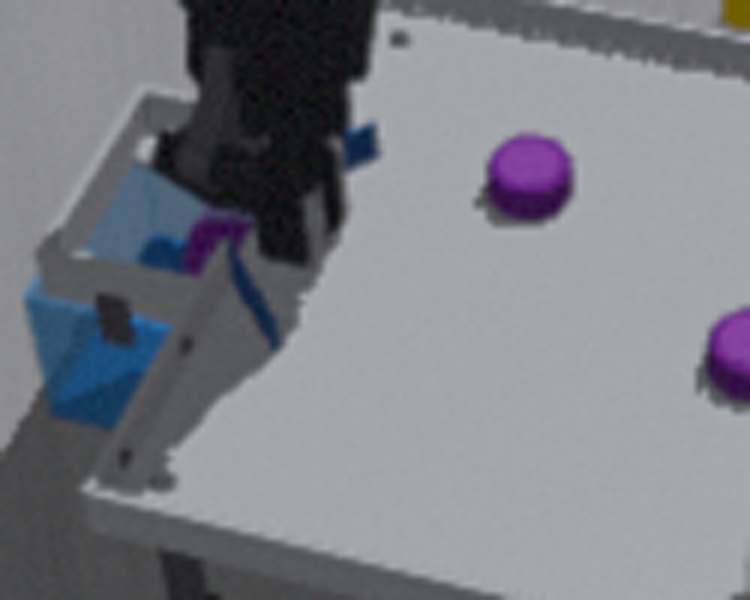

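The cap is at the edge, starting to tip at (215,240). I'll push a few mm more.

```bash
python3 -m inch '[[0,0,0,0,-0.05,0,0.88],[0,0,0,0,-0.05,0,0.88],[0,0,0,0,0,0,0.88],[0,0,0,0,0,0,0.88]]'  && python3 plan.py 92 0 0.048 0;  python3 - <<'E'
from plan import *
im=env.read_camera("side"); cv2.imwrite("pics/s13.png",cv2.resize(im[180:280,220:345],None,fx=6,fy=6,interpolation=cv2.INTER_CUBIC)[:,:,::-1])
E
```

```text
clock: 14.05
tcp_pos: [0.4707, -0.0409, 0.0482]
orientation: [-0.0, 0.867, 0.498, 0.0]
wrist_force: [0.7, -0.4, 0.9]
finger_gap: 0.0107
t 14.05 tcp tray [94.6 -0.2] z 0.0482 gap 0.0107 F [ 0.7 -0.4  0.9]
tilt [ 1.e-04  1.e-04 -1.e+00] turn/8deg -0.02 shift/50mm after turn -0.0 0.05 0.0
```

View pics/s13.png

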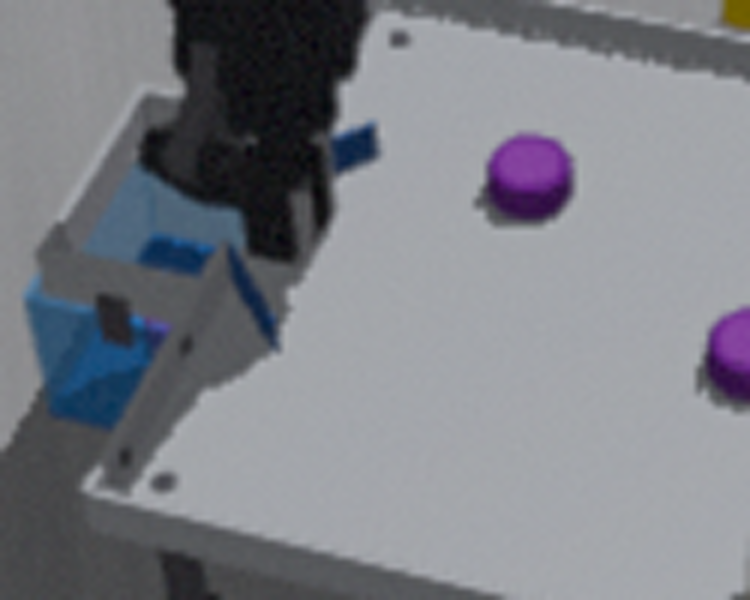

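Cap1 has dropped: purple is visible inside the box at (157,327) and the slot is empty. Next is cap2: back off, lift, go behind it.

```bash
python3 -m inch '[[0,0,0,0,0.3,0,0.88],[0,0,0,0,0.4,0,0.88],[0,0,0,0,0.4,-0.4,0.88],[0,0,0,0,0.4,-0.4,0.88],[0,0,0,0,0.4,-0.4,0.88],[0,0,0,0,0.4,0,0.88],[0,0,0,0,0.4,0,0.88],[0,0,0,0,0.4,0,0.88],[0,0,0,0,0.4,0,0.88],[0,0,0,0,0,0,0.88]]'  && python3 plan.py -91 10.5 0.048 -3;  python3 - <<'E'
from plan import *
im=env.read_camera("side"); cv2.imwrite("pics/s14.png",cv2.resize(im[180:280,220:345],None,fx=6,fy=6,interpolation=cv2.INTER_CUBIC)[:,:,::-1])
im=caps();cv2.imwrite("pics/t14.png",cv2.resize(im[115:315,220:480],None,fx=3,fy=3,interpolation=cv2.INTER_CUBIC)[:,:,::-1])
E
```

```text
clock: 15.1
tcp_pos: [0.6237, -0.1307, 0.1077]
orientation: [0.001, 0.868, 0.497, 0.0]
wrist_force: [-0.3, 0.3, -0.1]
finger_gap: 0.0102
t 15.1 tcp tray [-82.8   0.8] z 0.1077 gap 0.0102 F [-0.3  0.3 -0.1]
tilt [ 1.3e-03 -5.0e-04 -1.0e+00] turn/8deg 0.34 shift/50mm after turn -0.19 0.17 1.19
pur [251. 206.] 66 [  90.5 -172.7]
pur [230. 254.] 70 [ 185.5 -160. ]
pur [265. 261.] 72 [164.5 -97.5]
```

View pics/s14.png

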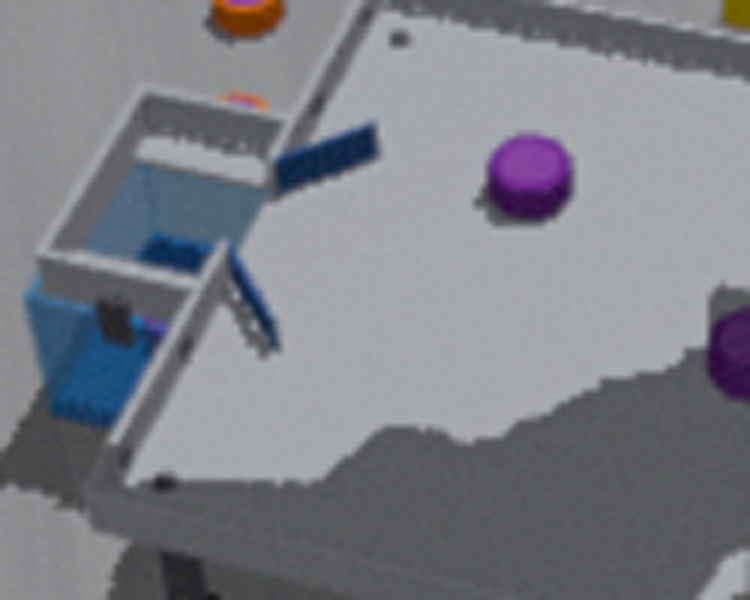

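View pics/t14.png

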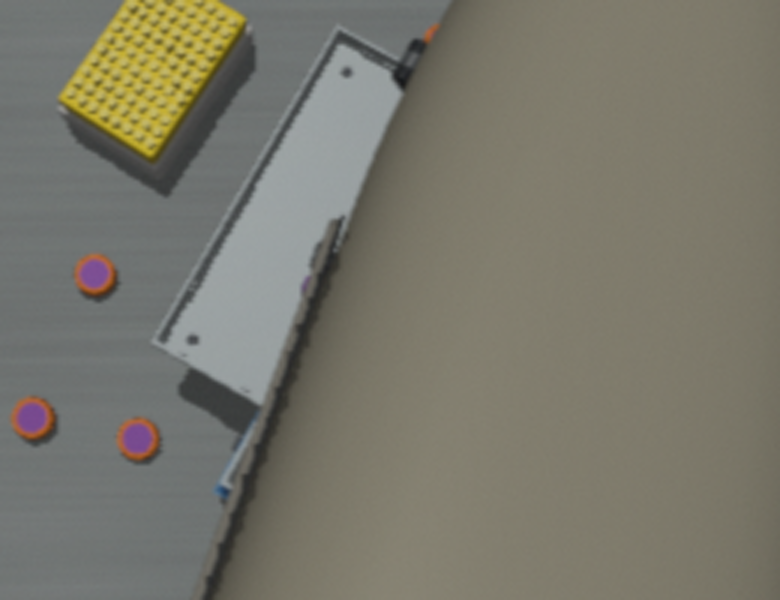

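```bash
python3 -m inch '[[0,0,0.36,-0.19,0.17,0,0.88],[0,0,0,0,0,0,0.88],[0,0,0,0,0,0,0.88]]'  && python3 plan.py -91 10.5 0.048 -3;  python3 - <<'E'
from plan import *
im=env.read_camera("side"); cv2.imwrite("pics/s15.png",cv2.resize(im[170:300,270:410],None,fx=4.6,fy=4.6,interpolation=cv2.INTER_CUBIC)[:,:,::-1])
E
```

```text
clock: 15.5
tcp_pos: [0.6235, -0.1412, 0.1082]
orientation: [-0.0, 0.879, 0.476, -0.0]
wrist_force: [-0.1, 0.5, -0.2]
finger_gap: 0.0104
t 15.5 tcp tray [-87.9   9.9] z 0.1082 gap 0.0104 F [-0.1  0.5 -0.2]
tilt [-5.e-04  6.e-04 -1.e+00] turn/8deg -0.0 shift/50mm after turn -0.01 0.06 1.2
```

View pics/s15.png

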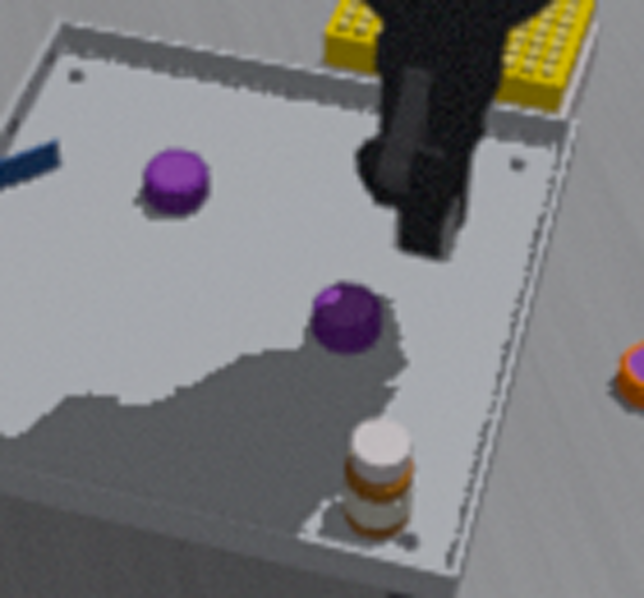

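```bash
python3 -m inch '[[0,0,0,0,0.06,0.2,0.88],[0,0,0,0,0,0.3,0.88],[0,0,0,0,0,0.3,0.88],[0,0,0,0,0,0.25,0.88],[0,0,0,0,0,0.15,0.88],[0,0,0,0,0,0,0.88],[0,0,0,0,0,0,0.88]]'  && python3 plan.py -91 10.5 0.048 -3;  python3 - <<'E'
from plan import *
im=env.read_camera("side"); cv2.imwrite("pics/s16.png",cv2.resize(im[170:300,270:410],None,fx=4.6,fy=4.6,interpolation=cv2.INTER_CUBIC)[:,:,::-1])
E
```

```text
clock: 16.25
tcp_pos: [0.6269, -0.1433, 0.0483]
orientation: [0.0, 0.88, 0.476, 0.0]
wrist_force: [-0.2, 0.3, -0.0]
finger_gap: 0.0104
t 16.25 tcp tray [-92.  10.] z 0.0483 gap 0.0104 F [-0.2  0.3 -0. ]
tilt [ 2.e-04  1.e-04 -1.e+00] turn/8deg -0.01 shift/50mm after turn -0.01 -0.02 0.01
```

View pics/s16.png

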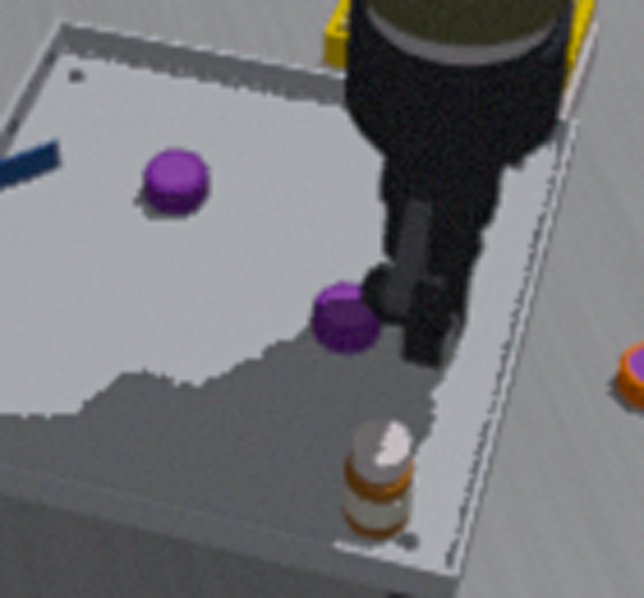

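```bash
python3 -m inch '[[0,0,0,0,-0.1,0,0.88],[0,0,0,0,-0.1,0,0.88],[0,0,0,0,-0.14,0,0.88],[0,0,0,0,-0.14,0,0.88],[0,0,0,0,-0.14,0,0.88],[0,0,0,0,-0.14,0,0.88],[0,0,0,0,-0.14,0,0.88],[0,0,0,0,-0.14,0,0.88],[0,0,0,0,-0.14,0,0.88],[0,0,0,0,-0.14,0,0.88],[0,0,0,0,-0.1,0,0.88],[0,0,0,0,0,0,0.88]]'  && python3 plan.py 66 1 0.048 -3;  python3 - <<'E'
from plan import *
im=env.read_camera("side"); cv2.imwrite("pics/s17.png",cv2.resize(im[170:300,230:370],None,fx=4.6,fy=4.6,interpolation=cv2.INTER_CUBIC)[:,:,::-1])
E
```

```text
clock: 17.5
tcp_pos: [0.5666, -0.104, 0.0481]
orientation: [-0.0, 0.879, 0.476, -0.0]
wrist_force: [-1.5, -0.4, 1.3]
finger_gap: 0.0103
t 17.5 tcp tray [-20.    6.3] z 0.0481 gap 0.0103 F [-1.5 -0.4  1.3]
tilt [-6.e-04  4.e-04 -1.e+00] turn/8deg -0.01 shift/50mm after turn 0.02 -1.72 0.0
```

View pics/s17.png

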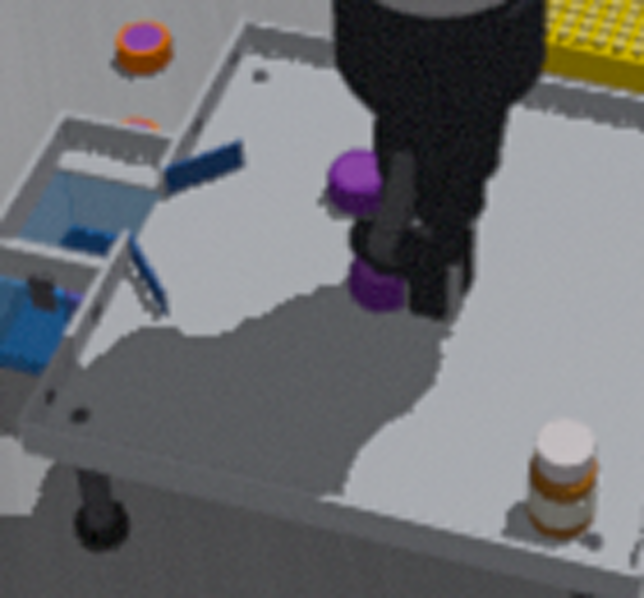

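```bash
python3 -m inch '[[0,0,0,0,-0.12,0,0.88],[0,0,0,0,-0.16,0,0.88],[0,0,0,0,-0.16,0,0.88],[0,0,0,0,-0.16,0,0.88],[0,0,0,0,-0.16,0,0.88],[0,0,0,0,-0.16,0,0.88],[0,0,0,0,-0.16,0,0.88],[0,0,0,0,-0.16,0,0.88],[0,0,0,0,-0.16,0,0.88],[0,0,0,0,-0.16,0,0.88],[0,0,0,0,-0.12,0,0.88],[0,0,0,0,0,0,0.88]]'  && python3 plan.py 94 0 0.048 -3;  python3 - <<'E'
from plan import *
im=env.read_camera("side"); cv2.imwrite("pics/s18.png",cv2.resize(im[180:280,220:345],None,fx=6,fy=6,interpolation=cv2.INTER_CUBIC)[:,:,::-1])
E
```

```text
clock: 18.75
tcp_pos: [0.4961, -0.058, 0.0482]
orientation: [-0.0, 0.879, 0.476, -0.0]
wrist_force: [0.4, 0.9, 0.5]
finger_gap: 0.0105
t 18.75 tcp tray [64.   1.8] z 0.0482 gap 0.0105 F [0.4 0.9 0.5]
tilt [-6.e-04  3.e-04 -1.e+00] turn/8deg -0.01 shift/50mm after turn 0.0 -0.6 0.0
```

View pics/s18.png

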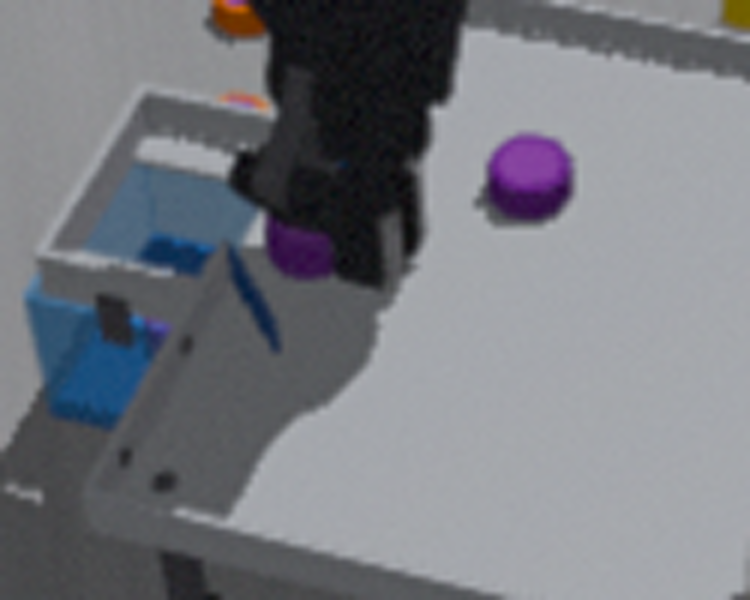

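```bash
python3 -m inch '[[0,0,0,0,-0.1,0,0.88],[0,0,0,0,-0.1,0,0.88],[0,0,0,0,-0.1,0,0.88],[0,0,0,0,-0.1,0,0.88],[0,0,0,0,-0.1,0,0.88],[0,0,0,0,-0.06,0,0.88],[0,0,0,0,-0.06,0,0.88],[0,0,0,0,0,0,0.88],[0,0,0,0,0,0,0.88]]'  && python3 plan.py 94 0 0.048 -3;  python3 - <<'E'
from plan import *
im=env.read_camera("side"); cv2.imwrite("pics/s19.png",cv2.resize(im[180:280,220:345],None,fx=6,fy=6,interpolation=cv2.INTER_CUBIC)[:,:,::-1])
E
```

```text
clock: 19.7
tcp_pos: [0.4712, -0.0416, 0.0482]
orientation: [0.0, 0.88, 0.476, 0.0]
wrist_force: [-0.7, 0.5, -0.5]
finger_gap: 0.0103
t 19.7 tcp tray [93.8  0.1] z 0.0482 gap 0.0103 F [-0.7  0.5 -0.5]
tilt [ 3.e-04  0.e+00 -1.e+00] turn/8deg -0.01 shift/50mm after turn 0.0 -0.01 0.0
```

View pics/s19.png

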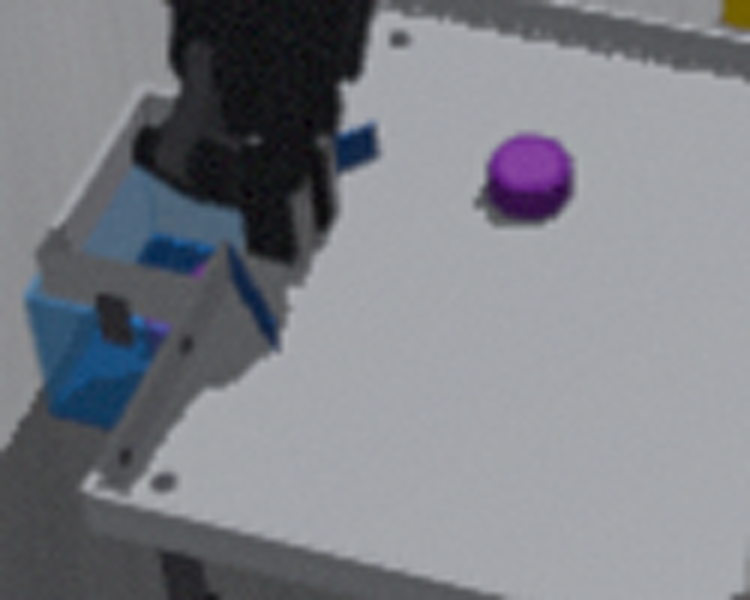

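Cap2 dropped; the deck near the gate is empty and purple shows in the slot at (200,270). Now cap3.

```bash
python3 -m inch '[[0,0,0,0,0.3,0,0.88],[0,0,0,0,0.4,0,0.88],[0,0,0,0,0.4,-0.3,0.88],[0,0,0,0,0.3,-0.4,0.88],[0,0,-0.95,0,0,-0.4,0.88],[0,0,-0.95,0,0,0,0.88],[0,0,-0.95,0,0,0,0.88],[0,0,-0.95,0,0,0,0.88],[0,0,-0.95,0,0,0,0.88],[0,0,-0.95,0,0,0,0.88],[0,0,-0.93,0,0,0,0.88],[0,0,0,0,0,0,0.88]]'  && python3 plan.py 9 -68 0.048 50;  python3 - <<'E'
from plan import *
im=env.read_camera("side"); cv2.imwrite("pics/s20.png",cv2.resize(im[160:280,220:370],None,fx=5,fy=5,interpolation=cv2.INTER_CUBIC)[:,:,::-1])
im=caps();
E
```

```text
clock: 20.95
tcp_pos: [0.5298, -0.08, 0.1031]
orientation: [-0.0, 0.574, 0.819, 0.0]
wrist_force: [-0.8, -0.9, 0.3]
finger_gap: 0.0102
t 20.95 tcp tray [23.8  4. ] z 0.1031 gap 0.0102 F [-0.8 -0.9  0.3]
tilt [-0.e+00  1.e-04 -1.e+00] turn/8deg -0.0 shift/50mm after turn 0.7 1.29 1.1
pur [251. 206.] 66 [  90.5 -172.7]
pur [230. 254.] 70 [ 185.5 -160. ]
pur [265. 261.] 72 [164.5 -97.5]
```

View pics/s20.png

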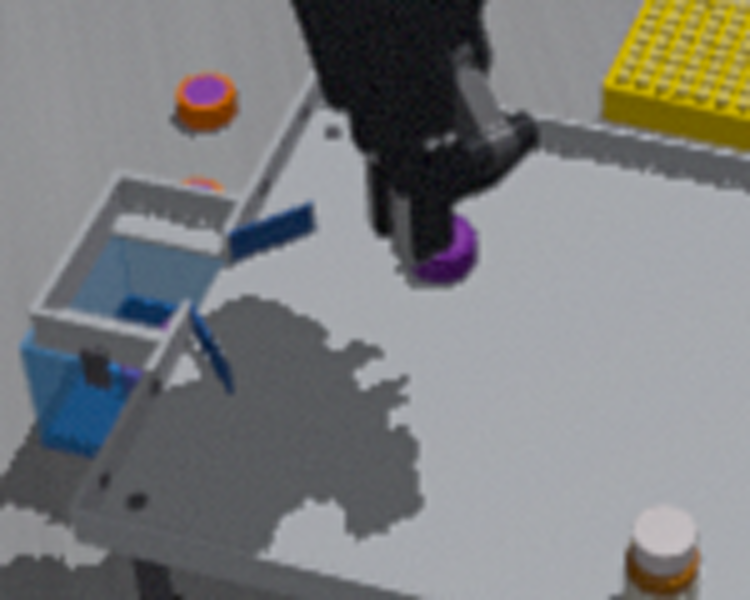

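```bash
python3 -m inch '[[0,0,0,0.2,0.3,0,0.88],[0,0,0,0.2,0.4,0,0.88],[0,0,0,0.2,0.4,0,0.88],[0,0,0,0.1,0.2,0,0.88],[0,0,0,0,0,0,0.88],[0,0,0,0,0,0,0.88]]'  && python3 plan.py 9 -68 0.048 50;  python3 - <<'E'
from plan import *
im=caps()
im=env.read_camera("side"); cv2.imwrite("pics/s21.png",cv2.resize(im[160:280,250:400],None,fx=5,fy=5,interpolation=cv2.INTER_CUBIC)[:,:,::-1])
for c,a in blobs(im,*PUR,amin=8): print("side pur",c.round(0),a,wt(onplane("side",[c],.084))[0].round(1))
E
```

```text
clock: 21.65
tcp_pos: [0.5784, -0.0251, 0.1029]
orientation: [-0.0, 0.575, 0.818, -0.0]
wrist_force: [-0.9, 0.1, 0.3]
finger_gap: 0.0101
t 21.65 tcp tray [  9.3 -68. ] z 0.1029 gap 0.0101 F [-0.9  0.1  0.3]
tilt [-9.e-04 -2.e-04 -1.e+00] turn/8deg -0.01 shift/50mm after turn -0.0 0.0 1.1
side pur [260. 178.] 37 [151.4 -99.5]
side pur [308. 209.] 160 [ 28.8 -39.3]
side pur [411. 249.] 59 [-176.     2.6]
```

View pics/s21.png

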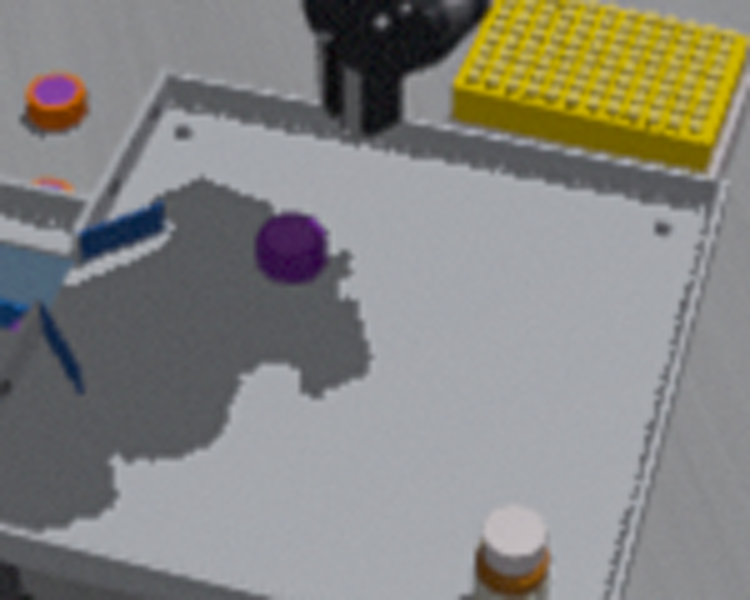

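```bash
python3 -m inch '[[0,0,0,0,0,0.2,0.88],[0,0,0,0,0,0.3,0.88],[0,0,0,0,0,0.3,0.88],[0,0,0,0,0,0.2,0.88],[0,0,0,0,0,0.1,0.88],[0,0,0,0,0,0,0.88]]' && python3 plan.py 9 -68 0.048 50 && python3 -m inch '[[0,0,0,0,-0.1,0,0.88],[0,0,0,0,-0.1,0,0.88],[0,0,0,0,-0.1,0,0.88],[0,0,0,0,-0.1,0,0.88],[0,0,0,0,-0.1,0,0.88],[0,0,0,0,0,0,0.88]]';  python3 - <<'E'
from plan import *
im=caps()
im=env.read_camera("side"); cv2.imwrite("pics/s22.png",cv2.resize(im[160:280,220:370],None,fx=5,fy=5,interpolation=cv2.INTER_CUBIC)[:,:,::-1])
for c,a in blobs(im,*PUR,amin=8): print("side pur",c.round(0),a,wt(onplane("side",[c],.084))[0].round(1))
E
```

```text
clock: 22.35
tcp_pos: [0.5782, -0.025, 0.0473]
orientation: [-0.001, 0.575, 0.818, -0.0]
wrist_force: [0.8, -0.1, -0.8]
finger_gap: 0.0103
t 22.35 tcp tray [  9.6 -67.9] z 0.0473 gap 0.0103 F [ 0.8 -0.1 -0.8]
tilt [-1.6e-03  4.0e-04 -1.0e+00] turn/8deg -0.01 shift/50mm after turn -0.01 0.01 -0.01
clock: 22.95
tcp_pos: [0.5547, -0.0336, 0.0484]
orientation: [-0.0, 0.575, 0.818, -0.0]
wrist_force: [-0.1, 0.1, -0.0]
finger_gap: 0.01
pur [251. 206.] 66 [  90.5 -172.7]
pur [230. 254.] 70 [ 185.5 -160. ]
side pur [260. 178.] 37 [151.4 -99.5]
side pur [300. 213.] 168 [ 40.3 -26.6]
side pur [411. 249.] 59 [-176.     2.6]
```

View pics/s22.png

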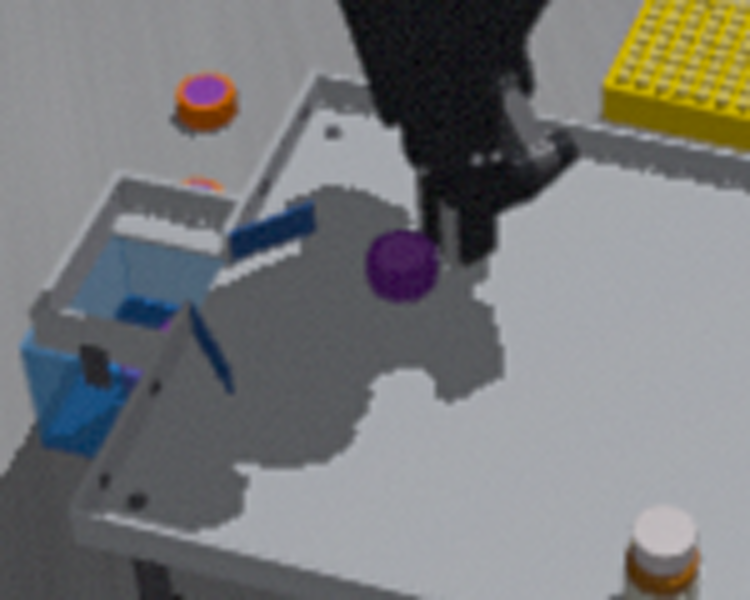

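```bash
python3 -m inch '[[0,0,0,0,-0.1,0,0.88],[0,0,0,0,-0.1,0,0.88],[0,0,0,0,-0.1,0,0.88],[0,0,0,0,-0.1,0,0.88],[0,0,0,0,-0.1,0,0.88],[0,0,0,0,-0.1,0,0.88],[0,0,0,0,-0.1,0,0.88],[0,0,0,0,-0.06,0,0.88],[0,0,0,0,0,0,0.88]]' && python3 plan.py 9 -68 0.048 50;  python3 - <<'E'
from plan import *
im=env.read_camera("side"); cv2.imwrite("pics/s23.png",cv2.resize(im[160:280,220:370],None,fx=5,fy=5,interpolation=cv2.INTER_CUBIC)[:,:,::-1])
for c,a in blobs(im,*PUR,amin=8): print("side pur",c.round(0),a,wt(onplane("side",[c],.084))[0].round(1))
E
```

```text
clock: 23.95
tcp_pos: [0.5192, -0.0464, 0.0482]
orientation: [-0.0, 0.575, 0.818, -0.0]
wrist_force: [0.7, 0.4, -1.7]
finger_gap: 0.0102
t 23.95 tcp tray [ 49.8 -19.8] z 0.0482 gap 0.0102 F [ 0.7  0.4 -1.7]
tilt [-2.e-04  1.e-04 -1.e+00] turn/8deg -0.01 shift/50mm after turn -0.01 1.26 0.0
side pur [260. 178.] 37 [151.4 -99.5]
side pur [283. 221.] 176 [64.4  1.9]
side pur [411. 249.] 59 [-176.     2.6]
```

View pics/s23.png

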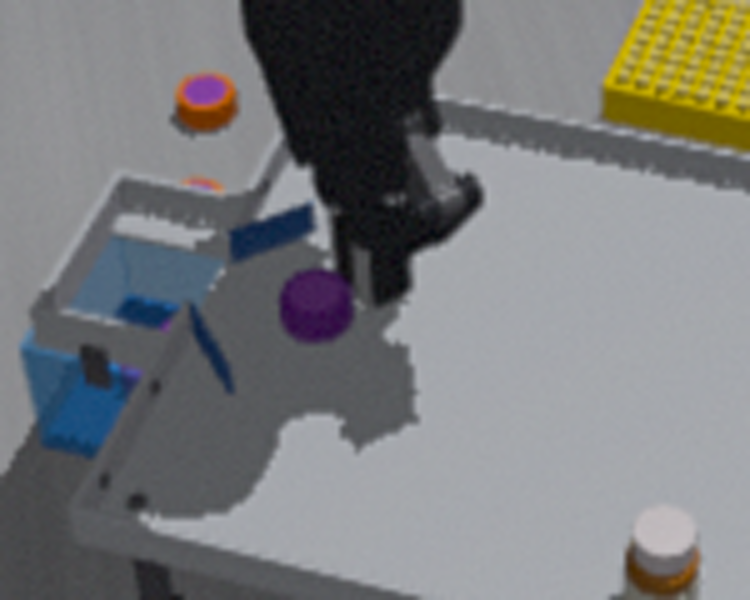

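```bash
python3 -m inch '[[0,0,0,0,0.2,0,0.88],[0,0,0,0,0.3,0,0.88],[0,0,0,0,0.06,0,0.88],[0,0,0.9,0,0,0,0.88],[0,0,0.9,0,0,0,0.88],[0,0,0.9,0,0,0,0.88],[0,0,0.9,0,0,0,0.88],[0,0,0.9,0,0,0,0.88],[0,0,0.9,0,0,0,0.88],[0,0,0.85,0,0,0,0.88],[0,0,0,0,0,0,0.88]]' && python3 plan.py 33 0 0.048 0
python3 - <<'E'
from plan import *
im=caps()
im=env.read_camera("side")
for c,a in blobs(im,*PUR,amin=8): print("side pur",c.round(0),a,wt(onplane("side",[c],.084))[0].round(1))
E
```

```text
clock: 25.1
tcp_pos: [0.5461, -0.0366, 0.0481]
orientation: [-0.0, 0.867, 0.499, -0.0]
wrist_force: [0.1, 0.5, -0.0]
finger_gap: 0.0102
t 25.1 tcp tray [ 31.4 -41.7] z 0.0481 gap 0.0102 F [ 0.1  0.5 -0. ]
tilt [-2.e-04  1.e-04 -1.e+00] turn/8deg -0.0 shift/50mm after turn -0.83 -0.03 0.0
pur [251. 206.] 66 [  90.5 -172.7]
pur [230. 254.] 70 [ 185.5 -160. ]
side pur [260. 178.] 37 [151.4 -99.5]
side pur [283. 221.] 175 [64.4  2.3]
side pur [411. 249.] 59 [-176.     2.6]
```

```bash
python3 -m inch '[[0,0,0,-0.2,0,0,0.88],[0,0,0,-0.2,0,0,0.88],[0,0,0,-0.2,0,0,0.88],[0,0,0,-0.22,0,0,0.88],[0,0,0,0,0,0,0.88],[0,0,0,0,-0.1,0,0.88],[0,0,0,0,-0.1,0,0.88],[0,0,0,0,-0.1,0,0.88],[0,0,0,0,-0.1,0,0.88],[0,0,0,0,-0.1,0,0.88],[0,0,0,0,-0.1,0,0.88],[0,0,0,0,0,0,0.88]]' && python3 plan.py 94 0 0.048 0
python3 - <<'E'
from plan import *
im=env.read_camera("side"); cv2.imwrite("pics/s24.png",cv2.resize(im[160:280,220:370],None,fx=5,fy=5,interpolation=cv2.INTER_CUBIC)[:,:,::-1])
E
```

```text
clock: 26.4
tcp_pos: [0.4987, -0.0566, 0.0481]
orientation: [-0.0, 0.866, 0.499, -0.0]
wrist_force: [0.0, 0.4, -0.1]
finger_gap: 0.01
t 26.4 tcp tray [62.5 -0.7] z 0.0481 gap 0.01 F [ 0.   0.4 -0.1]
tilt [-6.e-04  3.e-04 -1.e+00] turn/8deg -0.0 shift/50mm after turn -0.01 -0.63 0.0
```

View pics/s24.png

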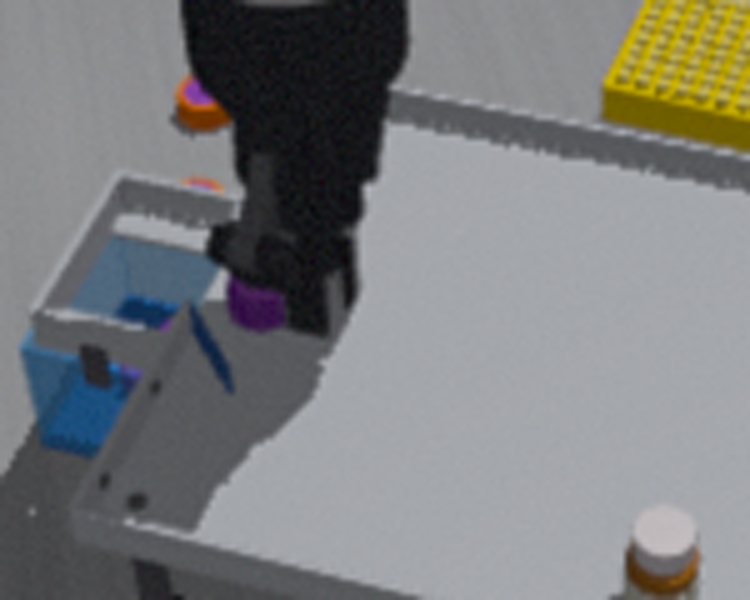

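```bash
python3 -m inch '[[0,0,0,0,-0.1,0,0.88],[0,0,0,0,-0.1,0,0.88],[0,0,0,0,-0.1,0,0.88],[0,0,0,0,-0.1,0,0.88],[0,0,0,0,-0.1,0,0.88],[0,0,0,0,-0.07,0,0.88],[0,0,0,0,-0.06,0,0.88],[0,0,0,0,0,0,0.88],[0,0,0,0,0,0,0.88]]'  && python3 plan.py 94 0 0.048 0 && python3 -m inch '[[0,0,0,0,0.2,0,0.88],[0,0,0,0,0.3,0,0.88],[0,0,0,0,0.4,0,0.88],[0,0,0,0,0.4,-0.3,0.88],[0,0,0,0,0.4,-0.4,0.88],[0,0,0,0,0.4,-0.4,0.88],[0,0,0,0,0,-0.4,0.88],[0,0,0,0,0,-0.4,0.88],[0,0,0,0,0,0,0.88]]';  python3 - <<'E'
from plan import *
im=env.read_camera("side"); cv2.imwrite("pics/s25.png",cv2.resize(im[160:310,210:400],None,fx=4,fy=4,interpolation=cv2.INTER_CUBIC)[:,:,::-1])
E
```

```text
clock: 27.35
tcp_pos: [0.4723, -0.0414, 0.0482]
orientation: [0.0, 0.867, 0.499, 0.0]
wrist_force: [-0.4, -0.2, 0.1]
finger_gap: 0.0105
t 27.35 tcp tray [92.9 -0.6] z 0.0482 gap 0.0105 F [-0.4 -0.2  0.1]
tilt [ 2.e-04 -0.e+00 -1.e+00] turn/8deg -0.0 shift/50mm after turn -0.01 -0.02 0.0
clock: 28.25
tcp_pos: [0.5659, -0.0953, 0.1459]
orientation: [0.002, 0.867, 0.499, 0.002]
wrist_force: [-0.2, 0.2, 0.1]
finger_gap: 0.0101
```

View pics/s25.png

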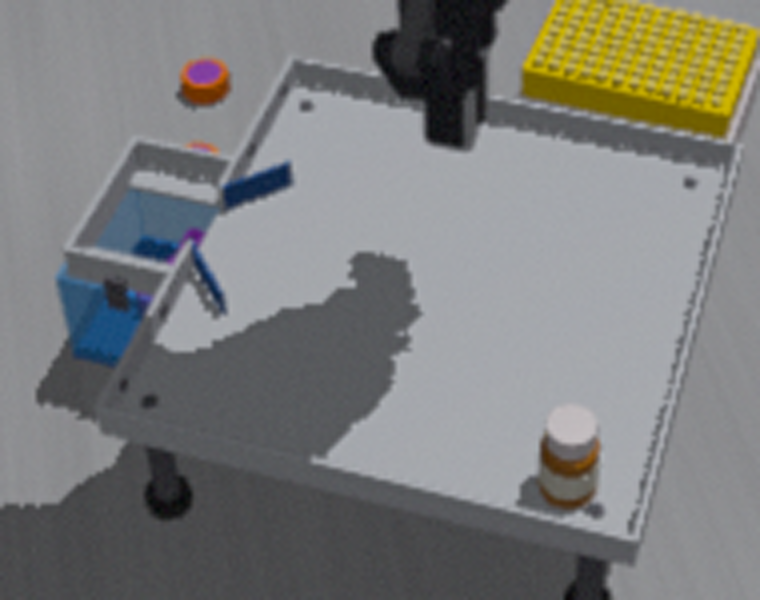

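The deck is clear. Purple shows in the slot at (193,240); I'll move the arm aside to see into the box from the top.

```bash
python3 -m inch '[[0,0,0,0,0,-0.5,0.88],[0,0,0,0.3,-0.3,-0.5,0.88],[0,0,0,0.5,-0.5,0,0.88],[0,0,0,0.5,-0.6,0,0.88],[0,0,0,0.5,-0.6,0,0.88],[0,0,0,0.5,-0.6,0,0.88],[0,0,0,0.5,-0.6,0,0.88],[0,0,0,0.5,-0.6,0,0.88],[0,0,0,0.5,-0.6,0,0.88],[0,0,0,0.5,-0.6,0,0.88],[0,0,0,0.4,-0.5,0,0.88],[0,0,0,0,0,0,0.88]]';  python3 - <<'E'
from plan import *
im=caps(); cv2.imwrite("pics/t26.png",cv2.resize(im[115:315,220:480],None,fx=3,fy=3,interpolation=cv2.INTER_CUBIC)[:,:,::-1])
im=env.read_camera("side"); cv2.imwrite("pics/s26.png",cv2.resize(im[185:265,215:315],None,fx=7.5,fy=7.5,interpolation=cv2.INTER_CUBIC)[:,:,::-1])
E
```

```text
clock: 29.5
tcp_pos: [0.4414, 0.25, 0.1919]
orientation: [-0.001, 0.865, 0.501, -0.001]
wrist_force: [0.3, -0.1, 0.3]
finger_gap: 0.0105
pur [368. 128.] 63 [-150.9  -55.1]
pur [251. 206.] 66 [  90.5 -172.7]
pur [230. 254.] 70 [ 185.5 -160. ]
pur [265. 261.] 73 [164.6 -97.5]
pur [321. 271.] 274 [130.2  -1.1]
```

View pics/t26.png

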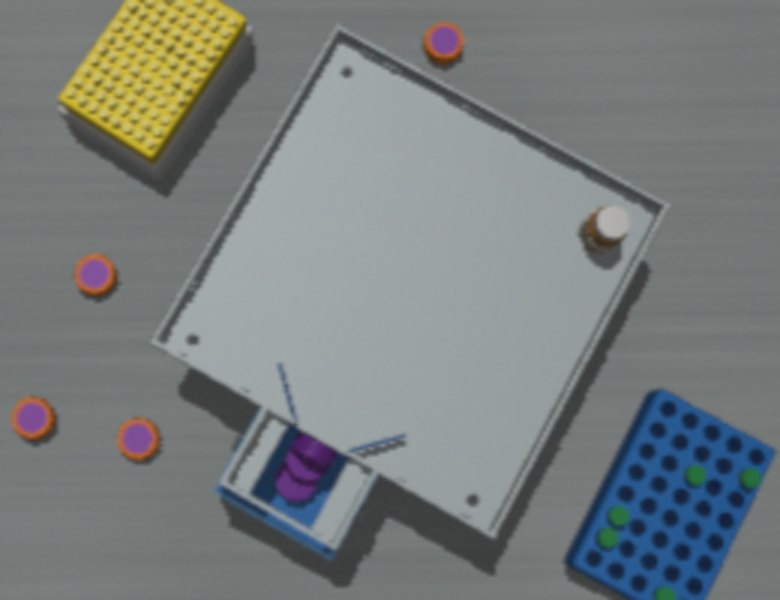

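View pics/s26.png

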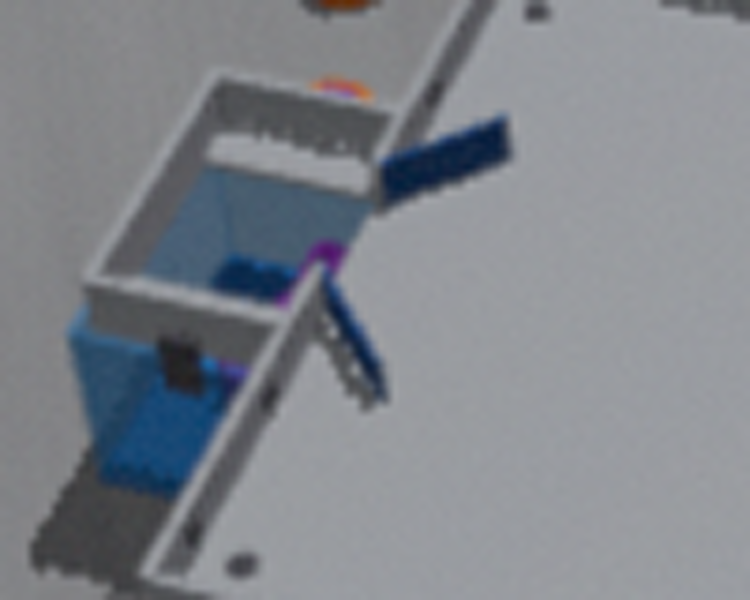

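Run:
```python
from plan import *
for uv in ([258.3,217.5],[260.5,218],[256,220]):
    print(uv,[(z,*wt(onplane("side",[uv],z))[0].round(0)) for z in (.03,.045,.06,.075)])
c=np.array([[318,437],[335,455],[312,455],[300,480],[280,490]])/3.+[219.67,114.67]
for u in c: print(u.round(0),[(z,*wt(onplane("top",[u],z))[0].round(0)) for z in (.03,.045,.06,.075)])
im=env.read_camera("top"); cv2.imwrite("pics/t27.png",cv2.resize(im[245:305,285:365],None,fx=9,fy=9,interpolation=cv2.INTER_CUBIC)[:,:,::-1])
```

```text
[258.3, 217.5] [(0.03, np.float64(137.0), np.float64(-39.0)), (0.045, np.float64(130.0), np.float64(-26.0)), (0.06, np.float64(123.0), np.float64(-13.0)), (0.075, np.float64(116.0), np.float64(-0.0))]
[260.5, 218] [(0.03, np.float64(132.0), np.float64(-39.0)), (0.045, np.float64(125.0), np.float64(-26.0)), (0.06, np.float64(118.0), np.float64(-13.0)), (0.075, np.float64(111.0), np.float64(-0.0))]
[256, 220] [(0.03, np.float64(139.0), np.float64(-31.0)), (0.045, np.float64(132.0), np.float64(-18.0)), (0.06, np.float64(125.0), np.float64(-6.0)), (0.075, np.float64(118.0), np.float64(7.0))]
[326. 260.] [(0.03, np.float64(107.0), np.float64(-2.0)), (0.045, np.float64(108.0), np.float64(-2.0)), (0.06, np.float64(108.0), np.float64(-2.0)), (0.075, np.float64(109.0), np.float64(-2.0))]
[331. 266.] [(0.03, np.float64(112.0), np.float64(14.0)), (0.045, np.float64(112.0), np.float64(13.0)), (0.06, np.float64(113.0), np.float64(13.0)), (0.075, np.float64(113.0), np.float64(13.0))]
[324. 266.] [(0.03, np.float64(119.0), np.float64(1.0)), (0.045, np.float64(120.0), np.float64(0.0)), (0.06, np.float64(120.0), np.float64(0.0)), (0.075, np.float64(120.0), np.float64(0.0))]
[320. 275.] [(0.03, np.float64(137.0), np.float64(2.0)), (0.045, np.float64(137.0), np.float64(2.0)), (0.06, np.float64(137.0), np.float64(1.0)), (0.075, np.float64(137.0), np.float64(1.0))]
[313. 278.] [(0.03, np.float64(149.0), np.float64(-6.0)), (0.045, np.float64(149.0), np.float64(-6.0)), (0.06, np.float64(149.0), np.float64(-6.0)), (0.075, np.float64(149.0), np.float64(-6.0))]
```

View pics/t27.png

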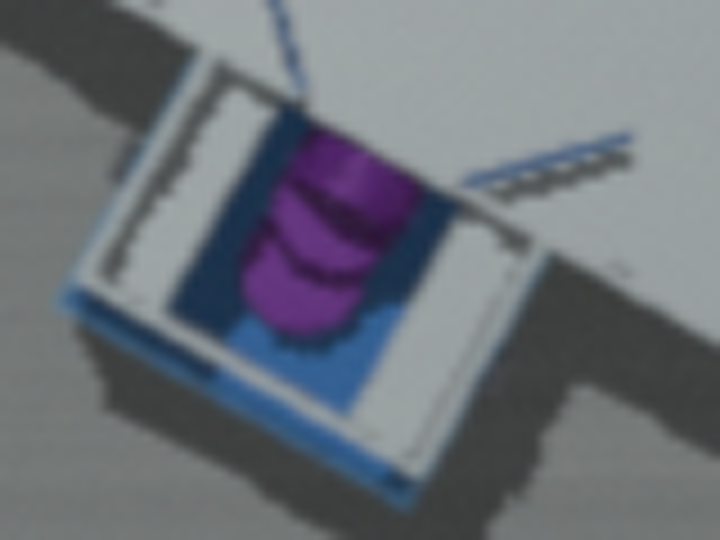

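All three caps lie shingled in the catch box at top crop (290,300), (320,230) and (365,185). The deck edge cuts off the uppermost one in a straight line, so it is below deck level. I'll wait a second and compare for movement, and check the bystanders.

```bash
python3 -m inch '[[0,0,0,0,0,0,0.88],[0,0,0,0,0,0,0.88],[0,0,0,0,0,0,0.88],[0,0,0,0,0,0,0.88],[0,0,0,0,0,0,0.88],[0,0,0,0,0,0,0.88],[0,0,0,0,0,0,0.88],[0,0,0,0,0,0,0.88],[0,0,0,0,0,0,0.88],[0,0,0,0,0,0,0.88]]'
python3 - <<'E'
from plan import *
im=caps(); cv2.imwrite("pics/t28.png",im[:,:,::-1]); a=cv2.imread("pics/top0.png")
d=cv2.absdiff(a,im[:,:,::-1].copy()).max(2); d=cv2.medianBlur(d,3)
n,l,s,c=cv2.connectedComponentsWithStats((d>40).astype(np.uint8))
print([(c[i].round(0),s[i,4]) for i in range(1,n) if s[i,4]>12])
cv2.imwrite("pics/t28c.png",cv2.resize(im[245:305,285:365],None,fx=9,fy=9,interpolation=cv2.INTER_CUBIC)[:,:,::-1])
b=cv2.imread("pics/t27.png"); e=cv2.imread("pics/t28c.png"); print("box change",cv2.absdiff(b,e).max())
E
```

```text
clock: 30.65
tcp_pos: [0.4432, 0.2473, 0.1932]
orientation: [-0.0, 0.867, 0.499, 0.0]
wrist_force: [0.0, 0.2, 0.0]
finger_gap: 0.0102
pur [368. 128.] 63 [-150.9  -55.1]
pur [251. 206.] 66 [  90.5 -172.7]
pur [230. 254.] 70 [ 185.5 -160. ]
pur [265. 261.] 73 [164.6 -97.5]
pur [321. 270.] 277 [130.1  -1.1]
[(array([374., 187.]), np.int32(208)), (array([ 61., 265.]), np.int32(12874)), (array([328., 213.]), np.int32(221)), (array([377., 236.]), np.int32(213)), (array([322., 273.]), np.int32(284)), (array([216., 355.]), np.int32(4563))]
box change 5
```

View pics/t28.png

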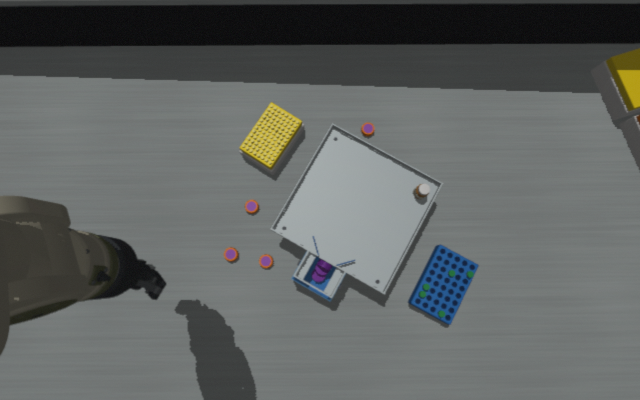

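```bash
python3 -c "
from workcell import env
print(env.hand_in()); print(env.get_state()['clock'])"
```

```text
the job is handed in; nothing more can be done
None
the job is handed in; nothing more can be done
```

All three purple caps are in the blue catch box, and the job was handed in at about 30.7 s of the 67 s allowed. I pushed them through the gate one at a time, cap1, then cap2, then cap3. The fingers were held at a fixed 10 mm gap as a cradle, so no cap was pinched or lifted. Each cap left the deck before the next was moved between the lips.

**Final checks:**
- **Deck and surroundings:** In the top picture the deck was clear of caps. Only the caps' old places, the box and the arm differed from the first picture. The bottle, tip box, tube rack and orange look-alikes were unchanged.
- **Caps in the box:** A second of waiting changed nothing in the box. The caps lie leaning on each other rather than flat. The last one is tilted against the gate wall, with its upper edge at roughly 60–70 mm by rough estimate, just under the 75 mm deck.
- **Forces:** Wrist force readings after each move stayed around 1–2 N.

**Disagreements:**
- **Fingertip height:** The tips sat about 32 mm higher in the picture than the reported TCP. I therefore worked at a nominal z of 0.048 m, set from the pictures while watching for contact force.
- **Camera agreement:** The two cameras differed by about 3 mm in y. I went by the top one.

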